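# Shift an open gearbox into gear with a hooked bar

## Robot

A 7-joint arm with a two-finger parallel gripper is mounted at the origin on the work surface. World frame = base frame: x ahead of the robot, y to its left, z up, the work surface at z = 0. Lengths are in m, angles in degrees, forces in N, time in s.
With the tool pointing down it reaches from about 0.425 to 0.875 m from the base axis. Payload 4.7 kg.
Tool frame: the origin (TCP) lies midway between the tips of the shut fingers; the grasp point (between the pads) lies 19 mm behind it; y points along the fingers, x is the direction in which the jaws open and shut, and the axes are right-handed (so a half turn about y gives the same grasp; the last joint's range is limited). The gripper opens to 87 mm and grips with 3 to 60 N. Pads are 19 mm wide; open, the fingers measure 117 mm over their backs; the gripper's body (75 mm by 190 mm) begins 51 mm behind the grasp point.
Start: joints at [73.459, 18.392, -4.016, 83.108, 1.295, 78.541, -3.26], TCP at [0.194, -0.62, 0.194] pointing down, gripper open.
Joint ranges: [-163.93, 163.93], [-17.29, 119.83], [-79.2, 71.16], [3.27, 140.29], [-89.18, 269.18], [5.43, 117.66], [-154.24, 154.24]. Speed limits (degrees/s): [147.25, 147.25, 180, 180, 180, 180, 180].

## Interface

Orientations are given as [roll, pitch, yaw] about the fixed x, y, z axes, in that order (R = Rz(yaw) Ry(pitch) Rx(roll)).
In Python, from cell import env gives the robot as it stands.
- The arm moves only by the tool carry_out, never from a script. Its argument "targets" is a list of rows, each a list of 2 entries, a list of its own where there are three numbers: the shift along the tool's x, y, z in mm, then the turn, a rotation vector about the tool's x, y, z in degrees. A call has 1 to 12 rows; each row shifts and turns the commanded pose from where the row before left it, along the tool's axes as they then stand; what a row does not reach is not made up. A row lasts 1/10 s, in which the tool goes at most 50 mm and 8.59 degrees, less where a joint would pass 70% of its speed; a pose out of reach is approached as far as the arm can. A call with a gripper value outside its range is refused whole. "jaw" is the opening, from 0 (shut) to 1 (fully open), set as the call begins (left out, the last holds). The fingers move at their own pace and stop on an object; "squeeze" is the grip in N (left out, the last holds). Time passes only in rows, so rows that do not move let the fingers close. It gives the time, the measured TCP pose, the force and the opening at its end, in the units of the state.
- env.get_obs(): the state, without advancing time (a new reading comes with each control period).
- env.read_camera(name): name is "scene" or "top" or "wrist"; returns the picture (400x640x3 uint8, red, green, blue); there is no depth.
- env.get_calibration(name): a dict with "fx", "fy", "cx", "cy" (pixels), "R" (3x3) and "t" (3): a world point X has camera coordinates R X + t; the wrist camera has in their place "hand_eye" (4x4, takes a point from camera to tool coordinates, whose origin is the TCP and whose axes are the tool frame's). Camera axes: x right, y down, z forward; pixel columns grow to the right and rows downward; lengths in m; the calibration is good to about 2 mm. The wrist camera is an equidistant fisheye: a pixel r from the principal point sees the ray r / f radians off the axis. A picture is of the moment at which its call begins: read the wrist's pose just before it. get_calibration takes no time and is no camera call.
- env.sign_off(): hands the job in, once; it reports no verdict.
Trained networks look in the newest picture that a camera, given by its name, has taken for a name from the list of things; names that differ only in an ending like _2 or _b are one class to them, and where a whole thing is asked for, a point or a joint stands for the part that bears it (a point fixed in the world has none). Each returns a list of dicts, best first, with "p" (0 to 1); they miss things now and then, are a little off and sometimes report something else, mostly with a low value. They report only what shows in the picture. A call takes as long as a camera call. They do not tell look-alikes from the thing itself.
- env.outline_of(camera, label): "mask" (400x640 bool, what is visible of it) and "xy" ([column, row] in pixels, amid what is visible of it).
The state is a dict: "time_s": time; "qpos": joint angles; "joint_velocities": joint speeds; "effort": joint torques, N m; "tool_pos": TCP position; "tool_rot": TCP orientation; "force": force on the tool from outside, world axes, zero at the start; "wrist_torque": the same for the moment, N m; "grip_width": finger opening in m.
Only numpy, scipy, OpenCV 4.12 (cv2) and the standard library are available. Lean on these libraries where they do the work, as an engineer would, in place of code of your own. Each camera call takes 0.05 s, during which the arm holds its last target.

## Task

The gearbox on the holding fixture has its top cover off. Take the hooked bar from the steel tote, reach in over the case's near end wall and between the two shift rails, and pull the selector lever towards you, all the way to its stop, moving it with the bar and not with the gripper. Then lay the bar gently back across the tote, hook hanging down beyond the far rim as before, and leave it there without disturbing the other things on the bench.

Things in the scene. Friction and masses are not known exactly. Their poses are not given: they have to be found in the camera images.
- near_wall_top (a point): Middle of the top edge of the open gearbox case's end wall nearest the robot, the barrier. Axes of the leaning case: x level along the case to its far end, z straight out of its mouth, y along this wall. Rim: plane z=0. Wall 10 mm thick (x -5 to 5 mm), cover flange 14 mm more outside. Case 280 long, 190 wide, 195 mm deep, aluminium, on a blue bench fixture; low input shaft sticks out 66 mm.
- rail_slot (a point): Middle of the slot between the two shift rails, over the lever's axis; axes as near_wall_top, of which it lies 70 mm along x and 30 mm below the rim. Rails: steel rods 14 mm thick along x through the whole case, at y = -22 and 22 mm: slot 30 mm wide, so what reaches through must lean as the case does. From the wall to 65 mm past this point only the lever stands in it, down to 45 mm below.
- gearcase (a joint): Lean of the case about its level long axis, rad: 0 upright, positive with the mouth leant to the robot's right, starts at 0.50 to 0.75; locked, does not give in normal work.
- lever (a joint): Selector lever angle, rad: 0 straight out to the mouth (case z), positive leant away from the robot (case +x), negative towards the near wall. Stops at 0.42 and -0.42; starts at 0.25 to 0.42. Swings about the case's y, 60 mm below rail_slot (case z). Stiff: 0.2 N m, 4 N at its end, more lower down; stays where it is left.
- lever_tip (a point): Centre of the rounded upper end (18 mm thick, 24 mm wide) of the selector lever, a pale cast aluminium arm standing between the two darker rails on the case's middle line. 49 mm from the lever's axis; the very end is 9 mm further. The arm below is 12 mm thick.
- lever_arm: The selector lever's arm; origin on its swing axis, z along the arm to its end, x to its side away from the robot.
- bar_handle (a point): Centre of the handle of the loose hooked pry bar (0.36 kg). x along the bar to the hook, z up (hook points down). Handle black, square 24 x 24 mm, 110 mm long. Shank 10 mm square, steel, underside level with the handle's (12 mm below this point), to x = 165 mm where it is bent square down. Balance point about 50 mm towards the hook; grip the handle's flat sides, best 30 mm towards the hook.
- bar_hook_end (a point): Centre of the hook's lower end: 160 mm along x and 97 mm below bar_handle (85 mm below the bar's underside). The hook is 10 mm square, straight down from the shank.
- bar: The hooked bar, 220 mm long; origin in the middle of the handle's underside, axes as bar_handle.
- tote: Dark steel parts tote, open box 150 (x) x 140 (y) x 110 mm high, walls 6 mm, fixed; origin under its centre, x to its far rim. Stands left or right of the gearbox. The bar lies on its near and far rims, handle to the robot, handle's centre about 35 mm on the near side of the tote's centre, hook hanging outside the far rim. Gears inside reach up 65 mm.
- bearing: Bystander: loose ball bearing, 90 mm wide, 23 mm high, flat on the bench; origin under its centre.
- spanner: Bystander: loose spanner, 240 mm long, flat on the bench.
- loose_gear: Bystander: loose gear wheel, 110 mm wide, 30 mm thick, flat on the bench; origin under its centre.
- fluid_bottle: Bystander: clear bottle, 72 mm wide, 210 mm high; origin under its centre.
- grease_tin: Bystander: tin, 90 mm wide, 100 mm high; origin under its centre.
- hammer: Bystander: hammer, 260 mm long, lying on the bench.
- carton: Bystander: open carton of boxed parts, 170 by 140 mm, 75 mm high, fixed, on the other side of the gearbox from the tote; origin under its centre.
Things that resemble listed ones, but are neither listed nor needed, are in the scene too. Leave any red look-alike of the tote alone. What is shaped like the bar but orange is not meant.

How it is judged (in metres and radians):
On the way, in this order (a step that is already met when the one before it is completed fails the run):
1. the bar's hook is in the case, over the near wall and below the rails, behind the lever (z of bar_hook_end in the frame of near_wall_top below -0.04 m and x of bar_hook_end in the frame of near_wall_top above 0.03 m and x of bar_hook_end in the frame of lever_arm above 0.006 m and y of bar_hook_end in the frame of near_wall_top between -0.02 and 0.02 m), for 0.1 s.
2. the lever is at its near stop, pulled there by the bar (value of joint lever below -0.37 rad and contact force between bar and lever_arm above 0.3 N), for 0.05 s.
At the end, for the whole second after the job is handed in: Lever at its near stop (below -0.36 rad); the released bar at rest across both tote rims, hook hanging down (within 0.15 rad) outside the far rim, the handle's centre at least 5 mm nearer than the tote's centre and within 65 mm of its middle line (value of joint lever below -0.36 rad and z of bar_handle in the frame of tote between 0.115 and 0.13 m and x of bar_hook_end in the frame of tote above 0.077 m and x of bar_handle in the frame of tote below -0.005 m and y of bar_handle in the frame of tote between -0.065 and 0.065 m and angle between bar's own z axis and vertical below 0.15 rad and linear speed of bar below 0.02 m/s and contact force between the fingers and bar below 0.1 N); the robot touches nothing.
It fails at once if the gripper pushes the lever (contact force between the fingers and lever_arm above 1 N).
It fails at once if the bar is dropped or slammed on the tote (contact force between bar and tote above 60 N).
It fails at once if a bystander is disturbed (distance of any of bearing, spanner, loose_gear, fluid_bottle, grease_tin, hammer from where it was at the start of the episode above 0.03 m or angle between fluid_bottle's own z axis and vertical above 0.3 rad).
It also fails if it takes over 67 s, if anything falls off the work surface, if the arm or the gripper's body presses on something with over 40 N, if the wrist force passes 120 N, or if a joint passes its speed limit or range.

## Working session

There is one attempt and no reset: what is moved stays moved. The work goes in short steps, Python scripts to look and compute and a tool call to move; the robot and the scene stay as the last step left them, time stands still between calls to the robot, and variables do not carry over. Pictures are saved under pics/ and viewed, and the job is handed in when it is done.

Besides the shell and the picture viewer there is one more tool, called by a JSON object that holds its "name" and its "arguments", one argument or row to a line. carry_out: Moves the arm, as the interface text tells. Its arguments: {"type":"object","properties":{"targets":{"type":"array","items":{"type":"array"}},"jaw":{"type":"number"},"squeeze":{"type":"number"}},"required":["targets"]}

```bash
ls; mkdir -p pics; python3 - <<'E'
from cell import env
import cv2,json
o=env.get_obs();print(o)
for n in ["scene","top","wrist"]:
    im=env.read_camera(n);cv2.imwrite(f"pics/{n}0.png",im[:,:,::-1])
    print(n,env.get_calibration(n))
E
```

```text
pics
{'time_s': 0.0, 'qpos': array([73.45913917, 18.43974447, -4.01631008, 83.17477826,  1.29676349,
       78.54139307, -3.26038296]), 'joint_velocities': array([-0.00911226,  0.00054385,  0.02258381,  0.03970583, -0.10590916,
        0.08358768, -0.05333698]), 'effort': array([-2.76991696e-04, -4.91295326e+01, -4.04038550e-01, -3.12532139e+01,
       -6.40063081e-02,  4.35277924e-02,  1.67556700e-04]), 'tool_pos': array([ 0.19358353, -0.61986164,  0.19245502]), 'tool_rot': array([-90.00726096,   0.11056961, -72.64869134]), 'force': array([-0.85579586, -0.1533567 , -0.37347967]), 'wrist_torque': array([-0.04707942, -0.01944972,  0.01128164]), 'grip_width': 0.08703047167139141}
scene {'fx': 392.17370761641115, 'fy': 392.17370761641115, 'cx': 321.9708252415587, 'cy': 197.9940338050411, 'R': array([[-0.57804898,  0.8156926 , -0.02247138],
       [ 0.50678813,  0.33728476, -0.79335035],
       [-0.63955076, -0.46998359, -0.60835044]]), 't': array([ 0.33489707, -0.10726944,  1.87143099])}
top {'fx': 431.27864498310527, 'fy': 431.27864498310527, 'cx': 321.7259223694335, 'cy': 200.67954546718414, 'R': array([[-0.02272533, -0.99973578,  0.00345491],
       [-0.97901589,  0.02155405, -0.20264083],
       [ 0.20251282, -0.00798749, -0.97924704]]), 't': array([-0.04247391,  0.50197298,  1.5755202 ])}
wrist {'fx': 309.70691628693146, 'fy': 309.70691628693146, 'cx': 320.5172683188382, 'cy': 203.1237411585869, 'hand_eye': array([[ 9.99999478e-01,  1.02040646e-03,  4.80503199e-05,
        -9.22982251e-04],
       [ 2.06204590e-04, -2.47702632e-01,  9.68836087e-01,
        -1.89837375e-01],
       [ 1.00050879e-03, -9.68835572e-01, -2.47702713e-01,
         6.77763764e-02],
       [ 0.00000000e+00,  0.00000000e+00,  0.00000000e+00,
         1.00000000e+00]])}
```

View pics/scene0.png

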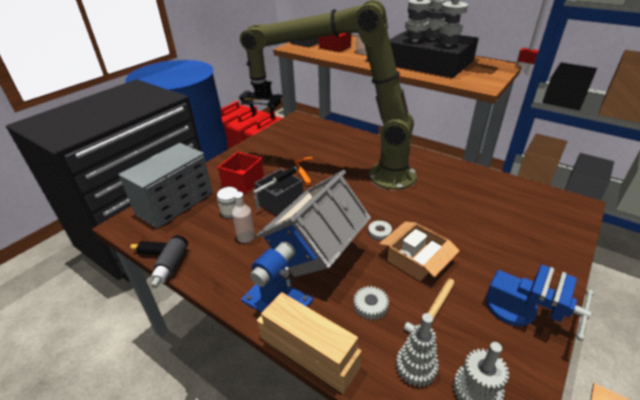

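View pics/top0.png

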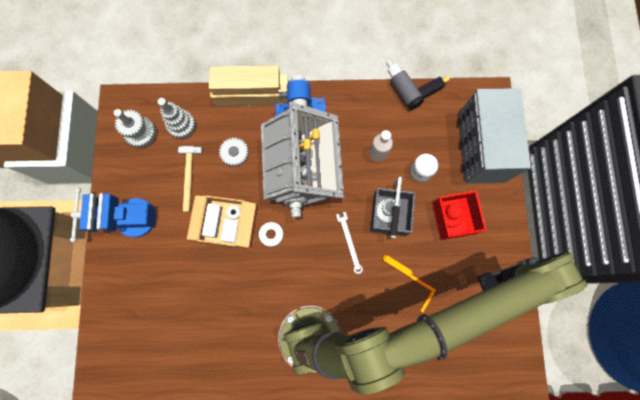

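View pics/wrist0.png

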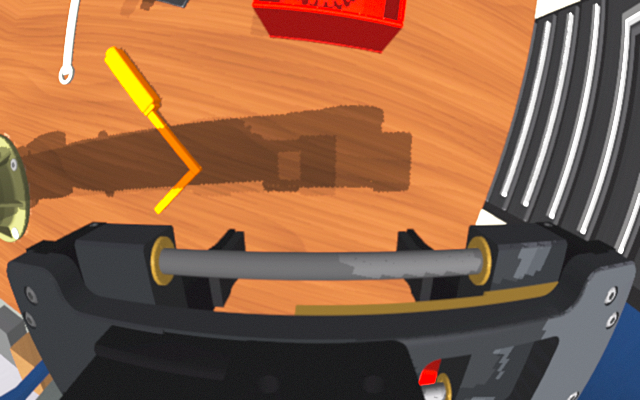

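```bash
cat > h.py <<'E'
from cell import env
import numpy as np, cv2
from scipy.spatial.transform import Rotation as Ro
def cal(n): return env.get_calibration(n)
def pose():
    o=env.get_obs(); return np.array(o['tool_pos']), Ro.from_euler('xyz',o['tool_rot'],degrees=True).as_matrix()
def ray(n,uv,P=None):
    c=cal(n); u=(uv[0]-c['cx'])/c['fx']; v=(uv[1]-c['cy'])/c['fy']
    if n!='wrist':
        d=c['R'].T@np.array([u,v,1]); o=-c['R'].T@c['t']; return o,d/np.linalg.norm(d)
    r=np.hypot(u,v); s=np.sin(r)/r if r>1e-9 else 1
    d=np.array([u*s,v*s,np.cos(r)]); H=c['hand_eye']; p,R=P if P is not None else pose()
    return p+R@H[:3,3], R@(H[:3,:3]@d)
def proj(n,X,P=None):
    c=cal(n);X=np.asarray(X,float)
    if n!='wrist':
        q=c['R']@X+c['t']; return np.array([c['fx']*q[0]/q[2]+c['cx'],c['fy']*q[1]/q[2]+c['cy']])
    p,R=P if P is not None else pose(); H=c['hand_eye']
    q=H[:3,:3].T@((R.T@(X-p))-H[:3,3]); t=np.arctan2(np.hypot(q[0],q[1]),q[2]); k=t/np.hypot(q[0],q[1])
    return np.array([c['fx']*q[0]*k+c['cx'],c['fy']*q[1]*k+c['cy']])
def onz(n,uv,z,P=None):
    o,d=ray(n,uv,P); return o+d*(z-o[2])/d[2]
def tri(rays):
    A=np.zeros((3,3));b=np.zeros(3)
    for o,d in rays:
        M=np.eye(3)-np.outer(d,d);A+=M;b+=M@o
    X=np.linalg.solve(A,b); return X,[np.linalg.norm(np.cross(d,X-o)) for o,d in rays]
def snap(n,f):
    P=pose(); im=env.read_camera(n); cv2.imwrite(f"pics/{f}.png",im[:,:,::-1]); return P,im
E
python3 - <<'E'
from h import *
for n in ['top','scene']:
    snap(n,n+'1')
    big=None
    for l in ['bar','tote','near_wall_top','rail_slot','lever_tip','bar_handle','bar_hook_end','fluid_bottle','grease_tin','spanner','bearing']:
        r=env.outline_of(n,l)
        for e in r[:2]:
            m=e['mask']; ys,xs=np.nonzero(m)
            print(n,l,round(e['p'],2),np.round(e['xy'],1),m.sum(),(xs.min(),xs.max(),ys.min(),ys.max()) if m.any() else None)
print('handle',onz('top',(394,225),.122),'shank end',onz('top',(399,180),.11))
print('tote',onz('top',(391,212),.11)); print('bottle',onz('top',(382,155),.05),'tin',onz('top',(424,167),.1))
print('nearwall', onz('top',(303,200),.25))
im=cv2.imread('pics/top1.png')[80:260,230:480]; cv2.imwrite('pics/topz.png',cv2.resize(im,None,fx=3.2,fy=3.2,interpolation=cv2.INTER_CUBIC))
E
```

```text
top bar 0.7 [404.3 272.6] 320 (np.int64(383), np.int64(434), np.int64(256), np.int64(310))
top bar 0.66 [393.7 214.5] 342 (np.int64(389), np.int64(400), np.int64(178), np.int64(237))
top tote 0.68 [385.4 211. ] 1560 (np.int64(370), np.int64(414), np.int64(188), np.int64(235))
top near_wall_top 0.66 [298.8 154.9] 7103 (np.int64(261), np.int64(342), np.int64(99), np.int64(216))
top near_wall_top 0.57 [424.5 167.4] 607 (np.int64(410), np.int64(437), np.int64(153), np.int64(181))
top rail_slot 0.82 [301.9 158.1] 7153 (np.int64(261), np.int64(342), np.int64(99), np.int64(216))
top bar_handle 0.94 [410.4 273.9] 415 (np.int64(382), np.int64(434), np.int64(255), np.int64(311))
top bar_handle 0.81 [396.6 214.6] 375 (np.int64(389), np.int64(400), np.int64(177), np.int64(238))
top bar_hook_end 0.54 [410.3 272.2] 386 (np.int64(383), np.int64(434), np.int64(255), np.int64(310))
top fluid_bottle 0.83 [379.2 144.5] 449 (np.int64(370), np.int64(390), np.int64(131), np.int64(161))
top grease_tin 0.9 [426.  168.1] 589 (np.int64(410), np.int64(437), np.int64(154), np.int64(181))
top grease_tin 0.57 [39
[... 1224 characters left out ...]
np.int64(166), np.int64(207))
scene bar_hook_end 0.54 [300.7 173.9] 120 (np.int64(295), np.int64(309), np.int64(158), np.int64(184))
scene fluid_bottle 0.6 [242.4 223.8] 716 (np.int64(232), np.int64(253), np.int64(193), np.int64(241))
scene grease_tin 0.65 [226.5 198. ] 427 (np.int64(217), np.int64(234), np.int64(188), np.int64(216))
scene bearing 0.57 [379.2 227.4] 326 (np.int64(368), np.int64(390), np.int64(221), np.int64(238))
handle [ 0.39209754 -0.30877114  0.122     ] shank end [ 0.56008332 -0.33871155  0.11      ]
tote [ 0.44148375 -0.30272163  0.11      ]
bottle [ 0.67620568 -0.29055429  0.05      ] tin [ 0.61042115 -0.43665716  0.1       ]
nearwall [0.46349255 0.00971024 0.25      ]
```

View pics/topz.png

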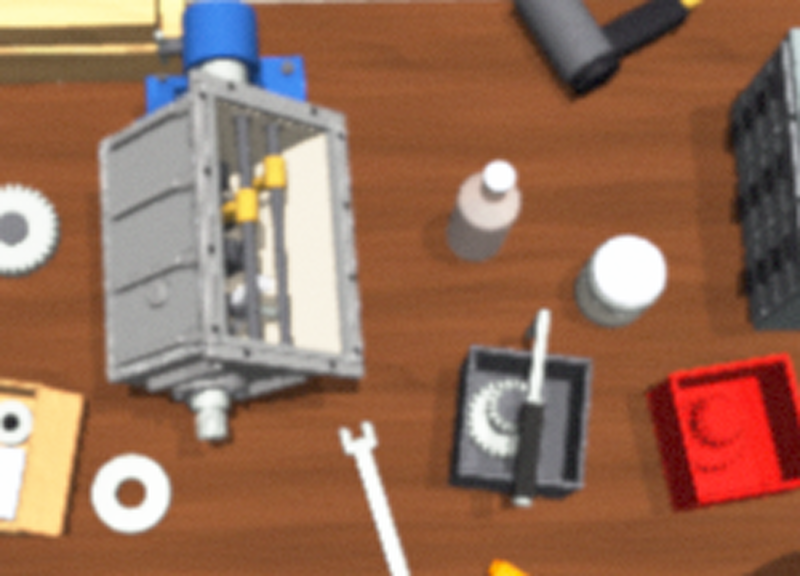

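{"name": "carry_out", "arguments": {
  "targets": [
    [[-10,-35,10],[0,0,0]],
    [[-29,-25,30],[0,0,0]],
    [[-30,-20,32],[0,0,0]],
    [[-30,-20,32],[0,0,0]],
    [[-30,-20,32],[0,0,0]],
    [[-30,-20,32],[0,0,0]],
    [[-30,-20,32],[0,0,0]],
    [[-30,-20,32],[0,0,0]],
    [[-30,-20,32],[0,0,0]],
    [[-30,-20,32],[0,0,0]],
    [[-30,-5,32],[0,0,0]],
    [[-5,0,7],[0,0,0]]
  ],
  "jaw": 1
}}

```text
time_s: 2.55
tool_pos: [0.4231, -0.2148, 0.4206]
tool_rot: [-89.8, -0.1, -72.1]
force: [-0.6, -0.0, -1.1]
grip_width: 0.0866
```

{"name": "carry_out", "arguments": {
  "targets": [
    [[0,0,0],[0,6,0]],
    [[0,0,0],[0,6,0]],
    [[0,0,0],[0,5.4,0]],
    [[0,0,0],[0,0,0]],
    [[0,0,0],[0,0,0]]
  ]
}}

```text
time_s: 3.05
tool_pos: [0.4197, -0.2211, 0.4184]
tool_rot: [-90.0, -0.0, -90.0]
force: [0.1, 0.4, -1.0]
grip_width: 0.0871
```

```bash
python3 - <<'E'
from h import *
P,im=snap('wrist','w1'); print(P, env.get_obs()['qpos'])
E
```

```text
(array([ 0.4197138 , -0.22111439,  0.41843928]), array([[ 8.66345787e-04, -2.23497565e-04,  9.99999600e-01],
       [-9.99999622e-01, -7.08185395e-05,  8.66329979e-04],
       [ 7.06248885e-05, -9.99999973e-01, -2.23558834e-04]])) [ 51.42793086  -3.04098691 -25.17318951  81.5964136   -1.30860495
 101.16454951 -63.93595441]
```

View pics/w1.png

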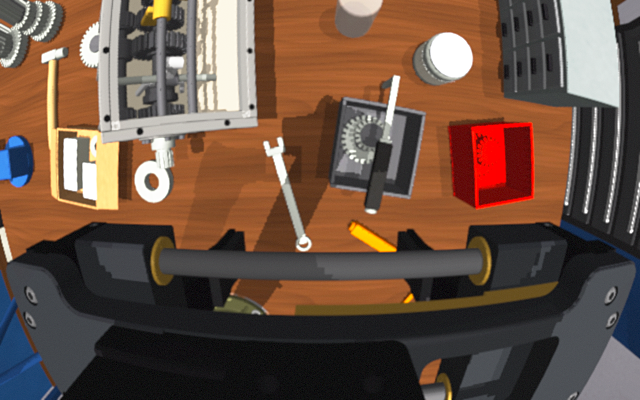

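```bash
python3 - <<'E'
from h import *
im=cv2.imread('pics/w1.png')
cv2.imwrite('pics/w1a.png',cv2.resize(im[0:150,90:270],None,fx=4,fy=4,interpolation=cv2.INTER_CUBIC))
cv2.imwrite('pics/w1b.png',cv2.resize(im[65:225,320:440],None,fx=3.7,fy=3.7,interpolation=cv2.INTER_CUBIC))
E
```

```text
(no output)
```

View pics/w1a.png

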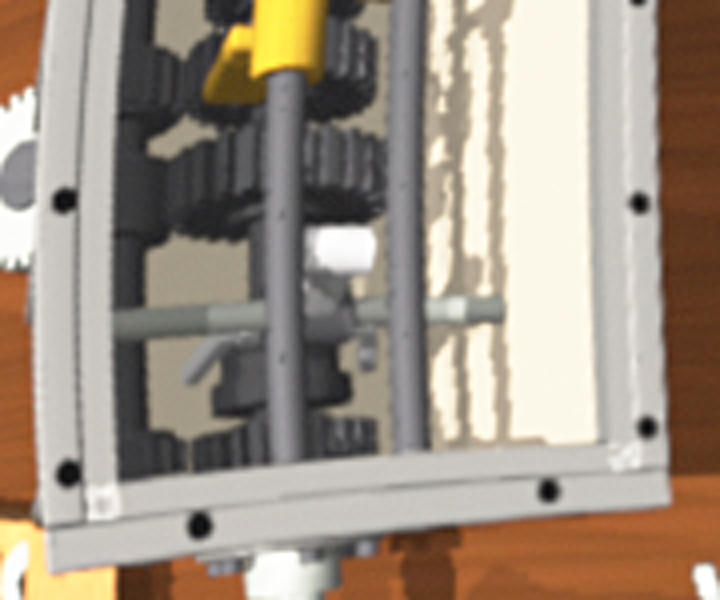

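View pics/w1b.png

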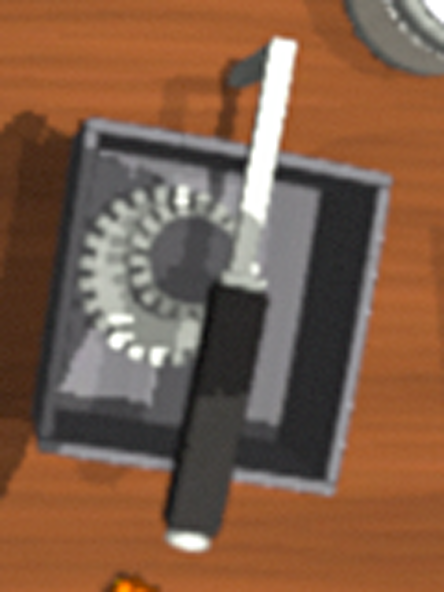

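```bash
python3 - <<'E'
from h import *
P=(np.array([0.4197,-0.2211,0.4184]),np.array([[8.66e-4,-2.2e-4,1],[-1,-7e-5,8.66e-4],[7e-5,-1,-2.2e-4]]))
w=lambda u,v:(320+u/3.7,65+v/3.7)
A=onz('wrist',w(242,288),.134,P);B=onz('wrist',w(193,528),.134,P);C=onz('wrist',w(285,42),.12,P);
print(A,B,C,np.linalg.norm(A-B),np.linalg.norm((C-A)[:2]),np.degrees(np.arctan2(*(A-B)[1::-1])),np.degrees(np.arctan2(*(C-B)[1::-1])))
for c in [(90,120),(392,178),(337,490),(42,447)]: print(onz('wrist',w(*c),.11,P))
# handle edges
for a,b in [((217,285),(268,292)),((170,520),(215,535)),((195,400),(245,407))]:
    p,q=onz('wrist',w(*a),.134,P),onz('wrist',w(*b),.134,P); print((p+q)/2,np.linalg.norm(p-q))
E
```

```text
[ 0.46223265 -0.32037287  0.134     ] [ 0.358427   -0.30296883  0.134     ] [ 0.56975111 -0.34104352  0.12      ] 0.10525451536255366 0.109487419780514 -9.517680881278121 -10.213521681801282
[ 0.53293342 -0.25771632  0.11      ]
[ 0.5132962  -0.39388006  0.11      ]
[ 0.36998221 -0.3743357   0.11      ]
[ 0.38903471 -0.23796043  0.11      ]
[ 0.46204046 -0.3206485   0.134     ] 0.022136609882805396
[ 0.35863679 -0.30279035  0.134     ] 0.02124064611556878
[ 0.41302464 -0.31253756  0.134     ] 0.02196391371795903
```

{"name": "carry_out", "arguments": {
  "targets": [
    [[20,30,4],[0,0,0]],
    [[25,35,5],[0,0,0]],
    [[25,35,6],[0,0,0]],
    [[25,35,6],[0,0,0]],
    [[0,35,0],[0,0,0]],
    [[0,30,0],[0,5,0]],
    [[0,10,0],[0,5.2,0]],
    [[0,0,0],[0,0,0]],
    [[0,0,0],[0,0,0]]
  ],
  "jaw": 0.6,
  "squeeze": 55
}}

```text
time_s: 4.0
tool_pos: [0.4411, -0.3161, 0.2091]
tool_rot: [-90.0, -0.0, -100.1]
force: [-0.1, -0.7, 0.5]
grip_width: 0.0525
```

```bash
python3 - <<'E'
from h import *
P,im=snap('wrist','w2'); print(P)
E
```

```text
(array([ 0.44107416, -0.31607336,  0.2090835 ]), array([[-1.75146909e-01,  4.62240292e-04,  9.84542202e-01],
       [-9.84542259e-01, -4.03603592e-04, -1.75146730e-01],
       [ 3.16404894e-04, -9.99999812e-01,  5.25785023e-04]]))
```

View pics/w2.png

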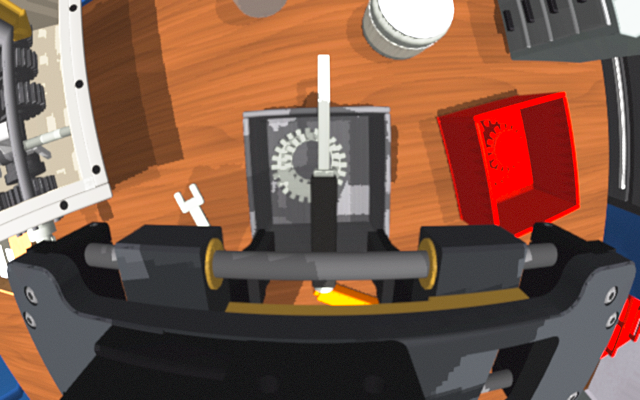

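```bash
python3 - <<'E'
from h import *
p,R=pose()
for uv,z in [((324.5,175),.134),((324,200),.134),((323.5,100),.12),((323.7,57),.12),((247,112),.11),((389,109),.11)]:
    X=onz('wrist',uv,z,(p,R)); print(uv,X,'tool mm',1000*(R.T@(X-p)))
im=cv2.imread('pics/w2.png'); cv2.imwrite('pics/w2a.png',cv2.resize(im[40:300,230:400],None,fx=3,fy=2.3*1.3,interpolation=cv2.INTER_CUBIC)[:600])
E
```

```text
(324.5, 175) [ 0.46526817 -0.32303184  0.134     ] tool mm [ 2.42849041 75.74312605 24.5554345 ]
(324, 200) [ 0.4433533  -0.31876034  0.134     ] tool mm [ 2.07072303 75.70749422  2.23105192]
(323.5, 100) [ 0.53031318 -0.33376622  0.12      ] tool mm [ 1.56408567 89.846586   90.45252134]
(323.7, 57) [ 0.569498   -0.34090204  0.12      ] tool mm [  1.70974612  89.90971008 130.28146455]
(247, 112) [ 0.53414718 -0.26160567  0.11      ] tool mm [-70.1578461   99.76748013  81.54269483]
(389, 109) [ 0.51348996 -0.39329494  0.11      ] tool mm [63.11264997 99.89271925 84.32561517]
```

View pics/w2a.png

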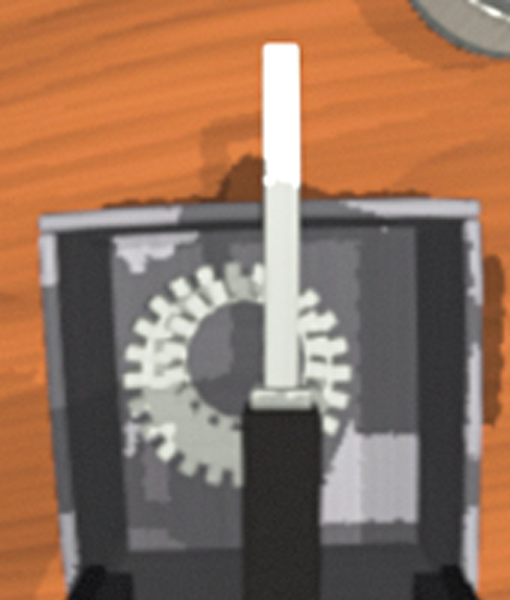

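{"name": "carry_out", "arguments": {
  "targets": [
    [[2,30,0],[0,0,0]],
    [[0,30,0],[0,0,0]],
    [[0,25,0],[0,0,0]],
    [[0,15,0],[0,0,0]],
    [[0,5,0],[0,0,0]],
    [[0,0,0],[0,0,0]],
    [[0,0,0],[0,0,0]]
  ]
}}

```text
time_s: 4.75
tool_pos: [0.4415, -0.3185, 0.1051]
tool_rot: [-89.9, -0.1, -100.2]
force: [0.3, 0.4, 0.1]
grip_width: 0.0522
```

{"name": "carry_out", "arguments": {
  "targets": [
    [[0,0,0],[0,0,0]],
    [[0,0,0],[0,0,0]],
    [[0,0,0],[0,0,0]],
    [[0,0,0],[0,0,0]],
    [[0,0,0],[0,0,0]]
  ],
  "jaw": 0,
  "squeeze": 58
}}

```text
time_s: 5.25
tool_pos: [0.4405, -0.3183, 0.1038]
tool_rot: [-90.0, -0.1, -100.3]
force: [0.3, 0.8, 0.7]
grip_width: 0.0212
```

{"name": "carry_out", "arguments": {
  "targets": [
    [[0,-4,0],[0,0,0]],
    [[0,-10,0],[0,0,0]],
    [[0,-20,0],[0,0,0]],
    [[0,-33,0],[0,0,0]],
    [[0,-40,0],[0,0,0]],
    [[0,-40,0],[0,0,0]],
    [[0,-40,0],[0,0,0]],
    [[0,-40,0],[0,0,0]],
    [[0,-40,0],[0,0,0]],
    [[0,-25,0],[0,0,0]],
    [[0,-8,0],[0,0,0]],
    [[0,0,0],[0,0,0]]
  ]
}}

```text
time_s: 6.45
tool_pos: [0.4409, -0.3177, 0.4045]
tool_rot: [-89.9, -0.0, -100.2]
force: [-0.5, -0.4, -0.3]
grip_width: 0.0004
```

{"name": "carry_out", "arguments": {
  "targets": [
    [[0,0,0],[0,0,0]],
    [[0,0,0],[0,0,0]]
  ]
}}

```text
time_s: 6.65
tool_pos: [0.4399, -0.3175, 0.4016]
tool_rot: [-90.2, 0.1, -100.2]
force: [-0.4, 0.1, -0.3]
grip_width: 0.0003
```

```bash
python3 - <<'E'
from h import *
P,im=snap('wrist','w3'); print(P)
im=cv2.imread('pics/w3.png'); cv2.imwrite('pics/w3a.png',cv2.resize(im[0:180,0:200],None,fx=3.3,fy=3.3,interpolation=cv2.INTER_CUBIC))
E
```

```text
(array([ 0.43990426, -0.31748457,  0.40162941]), array([[-0.17789659, -0.00263107,  0.98404567],
       [-0.98404819,  0.00190034, -0.17789197],
       [-0.00140198, -0.99999473, -0.00292716]]))
```

View pics/w3.png

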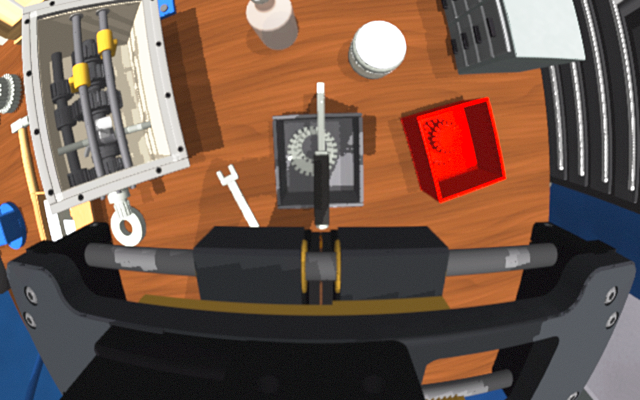

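View pics/w3a.png

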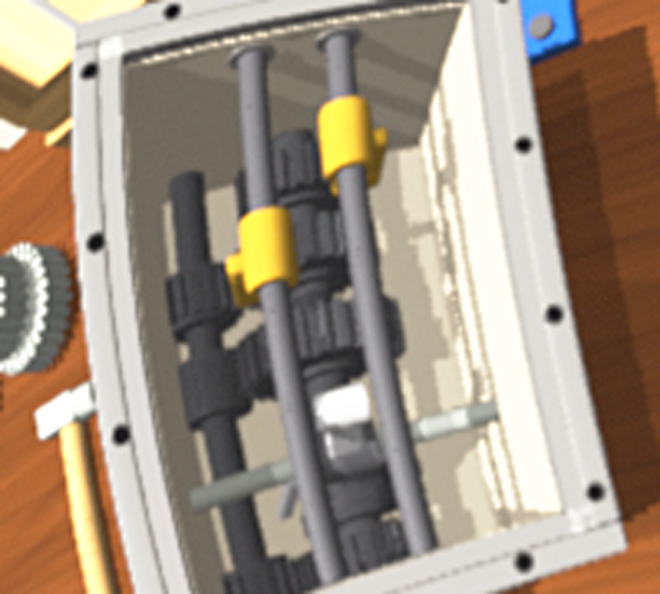

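```bash
python3 - <<'E'
from h import *
im=cv2.imread('pics/w3.png'); cv2.imwrite('pics/w3b.png',cv2.resize(im[70:240,250:400],None,fx=3.4,fy=3.4,interpolation=cv2.INTER_CUBIC))
print(env.get_obs()['grip_width'])
E
```

```text
0.0006778794256083894
```

View pics/w3b.png

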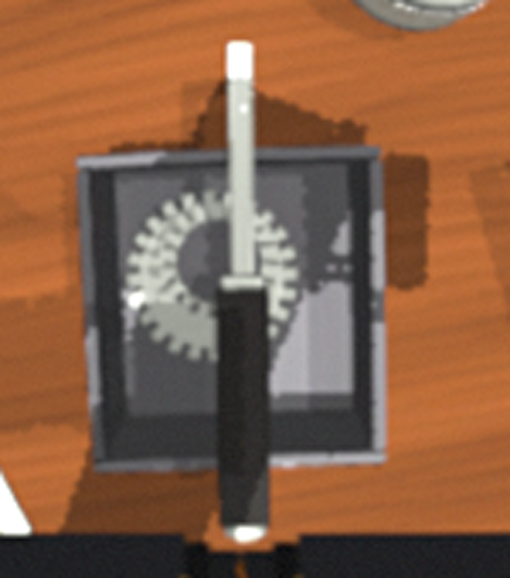

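```bash
python3 - <<'E'
from h import *
P=(np.array([0.43990426,-0.31748457,0.40162941]),np.array([[-0.17789659,-0.00263107,0.98404567],[-0.98404819,0.00190034,-0.17789197],[-0.00140198,-0.99999473,-0.00292716]]))
w=lambda u,v:(250+u/3.4,70+v/3.4)
for uv,z in [((243,289),.134),((243,527),.134),((241,45),.12),((78,158),.11),((382,148),.11),((385,460),.11),((95,468),.11)]:
    print(uv,onz('wrist',w(*uv),z,P))
for v in (300,400,500):
    a,b=onz('wrist',w(218,v),.134,P),onz('wrist',w(268,v),.134,P); print(np.linalg.norm(a-b))
# triangulate handle far end w1,w2,w3
P1=(np.array([0.4197,-0.2211,0.4184]),np.array([[8.66e-4,-2.2e-4,1],[-1,-7e-5,8.66e-4],[7e-5,-1,-2.2e-4]]))
P2=(np.array([0.44107416,-0.31607336,0.2090835]),np.array([[-1.75146909e-01,4.62240292e-04,9.84542202e-01],[-9.84542259e-01,-4.03603592e-04,-1.75146730e-01],[3.16404894e-04,-9.99999812e-01,5.25785023e-04]]))
print(tri([ray('wrist',(320+242/3.7,65+288/3.7),P1),ray('wrist',(324,175),P2),ray('wrist',w(243,289),P)]))
E
```

```text
(243, 289) [ 0.46247559 -0.3216215   0.134     ]
(243, 527) [ 0.35556191 -0.30248017  0.134     ]
(241, 45) [ 0.5692766  -0.33992612  0.12      ]
(78, 158) [ 0.53354504 -0.25818792  0.11      ]
(382, 148) [ 0.51340318 -0.39486861  0.11      ]
(385, 460) [ 0.36854699 -0.37350846  0.11      ]
(95, 468) [ 0.38906245 -0.23680518  0.11      ]
0.021768275753700123
0.022164005363758576
0.022712066809357234
(array([ 0.46213131, -0.32207286,  0.12381802]), [np.float64(0.0007801567046677841), np.float64(0.0012724210505683517), np.float64(0.0008826793673709206)])
```

{"name": "carry_out", "arguments": {
  "targets": [
    [[0,40,0],[0,0,0]],
    [[0,48,0],[0,0,0]],
    [[0,48,0],[0,0,0]],
    [[0,48,0],[0,0,0]],
    [[0,48,0],[0,0,0]],
    [[0,35,0],[0,0,0]],
    [[0,20,0],[0,0,0]],
    [[0,10,0],[0,0,0]],
    [[0,9,0],[0,0,0]],
    [[0,0,0],[0,0,0]]
  ],
  "jaw": 0.6
}}

```text
time_s: 7.7
tool_pos: [0.4401, -0.3176, 0.0969]
tool_rot: [-90.1, 0.0, -100.3]
force: [-0.1, -0.0, 0.4]
grip_width: 0.052
```

{"name": "carry_out", "arguments": {
  "targets": [
    [[0,0,0],[0,0,0]],
    [[0,0,0],[0,0,0]],
    [[0,0,0],[0,0,0]],
    [[0,0,0],[0,0,0]],
    [[0,0,0],[0,0,0]]
  ],
  "jaw": 0.15
}}

```text
time_s: 8.2
tool_pos: [0.4407, -0.3181, 0.098]
tool_rot: [-90.0, -0.0, -100.2]
force: [0.8, -0.8, 1.4]
grip_width: 0.0228
```

```bash
python3 - <<'E'
from h import *
P,im=snap('wrist','w4'); print(P); snap('top','t4');snap('scene','s4'); print(env.get_obs()['grip_width'])
im=cv2.imread('pics/s4.png'); cv2.imwrite('pics/s4a.png',cv2.resize(im[130:230,220:340],None,fx=5,fy=5,interpolation=cv2.INTER_CUBIC))
E
```

```text
(array([ 0.44071564, -0.31806781,  0.09803884]), array([[-1.77870574e-01,  5.78661998e-04,  9.84053720e-01],
       [-9.84053711e-01, -7.07918193e-04, -1.77870156e-01],
       [ 5.93702832e-04, -9.99999582e-01,  6.95352301e-04]]))
0.023069762333370193
```

View pics/w4.png

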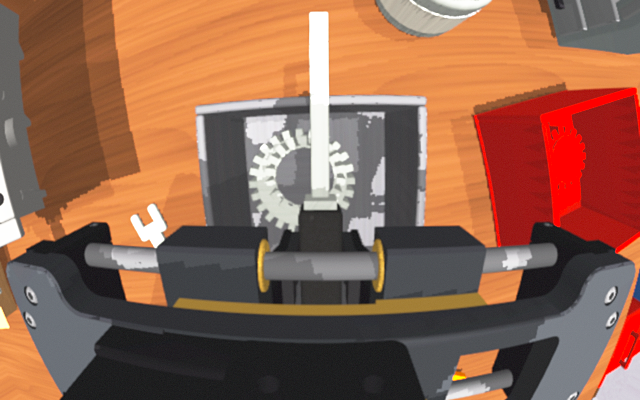

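View pics/s4a.png

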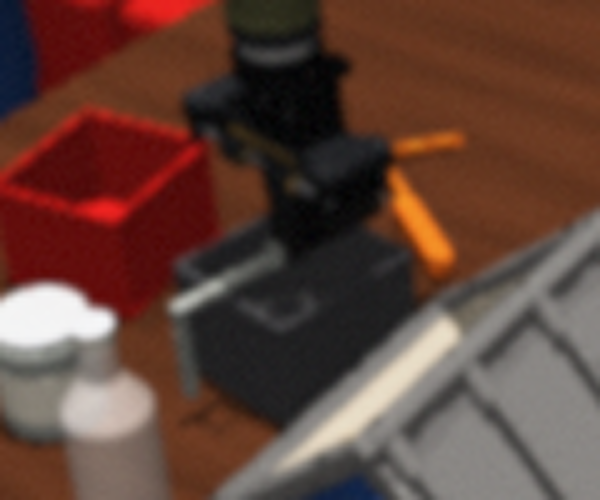

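{"name": "carry_out", "arguments": {
  "targets": [
    [[0,0,0],[0,0,0]],
    [[0,0,0],[0,0,0]],
    [[0,0,0],[0,0,0]],
    [[0,0,0],[0,0,0]],
    [[0,0,0],[0,0,0]]
  ],
  "jaw": 0,
  "squeeze": 58
}}

```text
time_s: 8.85
tool_pos: [0.4407, -0.318, 0.098]
tool_rot: [-90.0, -0.0, -100.2]
force: [-1.6, -0.1, 5.0]
grip_width: 0.0232
```

```bash
python3 - <<'E'
from h import *
o=env.get_obs(); print({k:o[k] for k in ('grip_width','tool_pos','force','wrist_torque')})
E
```

```text
{'grip_width': 0.023169223823265517, 'tool_pos': array([ 0.44073175, -0.31804093,  0.0980267 ]), 'force': array([-1.64322955, -0.13537639,  4.96899208]), 'wrist_torque': array([0.05899625, 0.21683616, 0.07481557])}
```

{"name": "carry_out", "arguments": {
  "targets": [
    [[0,-3,0],[0,0,0]],
    [[0,-5,0],[0,0,0]],
    [[0,-8,0],[0,0,0]],
    [[0,-8,0],[0,0,0]],
    [[0,0,0],[0,0,0]]
  ]
}}

```text
time_s: 9.35
tool_pos: [0.4414, -0.3184, 0.123]
tool_rot: [-89.9, -0.1, -100.3]
force: [0.2, -0.1, -2.8]
grip_width: 0.0229
```

```bash
python3 - <<'E'
from h import *
o=env.get_obs(); print({k:o[k] for k in ('grip_width','tool_pos','force','wrist_torque')})
snap('scene','s5')
im=cv2.imread('pics/s5.png'); cv2.imwrite('pics/s5a.png',cv2.resize(im[130:230,220:340],None,fx=5,fy=5,interpolation=cv2.INTER_CUBIC))
E
```

```text
{'grip_width': 0.02292679266095521, 'tool_pos': array([ 0.44137007, -0.31838511,  0.12301732]), 'force': array([ 0.15485562, -0.06516931, -2.77428042]), 'wrist_torque': array([ 0.02905288,  0.01835789, -0.03650212])}
```

View pics/s5a.png

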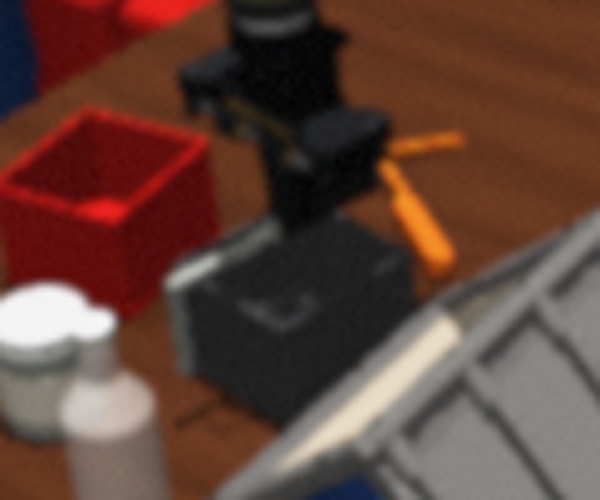

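{"name": "carry_out", "arguments": {
  "targets": [
    [[0,-15,0],[0,0,0]],
    [[0,-30,0],[0,0,0]],
    [[0,-40,0],[0,0,0]],
    [[0,-40,0],[0,0,0]],
    [[0,-40,0],[0,0,0]],
    [[0,-40,0],[0,0,0]],
    [[0,-40,0],[0,0,0]],
    [[0,-30,0],[0,0,0]],
    [[0,-10,0],[0,0,0]],
    [[0,0,0],[0,0,0]],
    [[0,0,0],[0,0,0]]
  ]
}}

```text
time_s: 10.5
tool_pos: [0.44, -0.3175, 0.4049]
tool_rot: [-90.1, 0.1, -100.2]
force: [-0.4, -0.1, -4.9]
grip_width: 0.0232
```

```bash
python3 - <<'E'
from h import *
P,im=snap('wrist','w5'); print(P, env.get_obs()['grip_width'])
np.savez('P5.npz',p=P[0],R=P[1])
cv2.imwrite('pics/w5a.png',cv2.resize(cv2.imread('pics/w5.png')[0:220,0:220],None,fx=2.7,fy=2.7,interpolation=cv2.INTER_CUBIC))
E
cat > fit.py <<'E'
from h import *
from scipy.optimize import least_squares
P1=(np.array([0.4197138,-0.22111439,0.41843928]),np.array([[8.66345787e-04,-2.23497565e-04,9.99999600e-01],[-9.99999622e-01,-7.08185395e-05,8.66329979e-04],[7.06248885e-05,-9.99999973e-01,-2.23558834e-04]]))
P3=(np.array([0.43990426,-0.31748457,0.40162941]),np.array([[-0.17789659,-0.00263107,0.98404567],[-0.98404819,0.00190034,-0.17789197],[-0.00140198,-0.99999473,-0.00292716]]))
a=lambda u,v:(90+u/4,v/4)
b=lambda u,v:(u/3.3,v/3.3)
F=[ # view,pix, kind
(P1,a(112,487),('i',5,1)),(P1,a(602,443),('i',5,-1)),(P1,a(50,570),('o',-19,1)),(P1,a(670,505),('o',-19,-1)),
(P3,b(562,515),('i',5,-1)),(P3,b(625,548),('o',-19,-1)),(P3,b(122,62),('f',0,1)),(P3,b(470,2),('f',0,-1))]
Rl=[(P1,a(287,75),1),(P1,a(290,455),1),(P1,a(406,20),-1),(P1,a(410,445),-1),(P3,b(254,80),1),(P3,b(330,570),1),(P3,b(341,60),-1),(P3,b(422,540),-1)]
def frame(x):
    R=Ro.from_euler('z',x[3]).as_matrix()@Ro.from_euler('x',x[4]).as_matrix(); return x[:3],R
def res(x,full=False):
    o,R=frame(x); c,far=x[5],x[6]; r=[]
    for P,uv,(k,xx,s) in F:
        X={'i':(xx/1e3,s*c,0),'o':(xx/1e3,s*(c+.024),0),'f':(far,s*c,0)}[k]
        r+=list(proj('wrist',o+R@np.array(X),P)-uv)
    for i,(P,uv,s) in enumerate(Rl):
        r+=list(proj('wrist',o+R@np.array((x[7+i],s*.022,-.03)),P)-uv)
    r+=[(c-.085)/.002,(far-.265)/.003]
    return np.array(r)
if __name__=='__main__':
    x0=np.r_[.47,-.0,.25,0,.6,.085,.265,[.2,.02]*4]
    s=least_squares(res,x0,loss='soft_l1',x_scale=np.r_[.01,.01,.01,.1,.1,.01,.01,[.01]*8])
    np.save('case.npy',s.x)
    print(s.cost,s.x.round(4)); print(res(s.x).round(1))
    o,R=frame(s.x); L,e=tri([ray('wrist',a(344,248),P1),ray('wrist',b(343,405),P3)])
    print('tip',L,e,'case',R.T@(L-o))
    for q in np.linspace(.2,.42,5):
        X=o+R@np.array([.07+.049*np.sin(q),0,-.09+.049*np.cos(q)]); print(q,(proj('wrist',X,P1)-a(0,0))*4,proj('wrist',X,P3)*3.3)
E
python3 fit.py
```

```text
(array([ 0.43999555, -0.31753149,  0.40485259]), array([[-0.17784331, -0.00220433,  0.98405635],
       [-0.98405825,  0.00146814, -0.17784037],
       [-0.00105272, -0.99999649, -0.00243029]])) 0.023090586818057517Traceback (most recent call last):
  File "fit.py", line 24, in <module>
    s=least_squares(res,x0,loss='soft_l1',x_scale=np.r_[.01,.01,.01,.1,.1,.01,.01,[.01]*8])
    return func(*args, **kwargs)
    result = trf(vector_fun.fun, vector_fun.jac, x0, f0, J0, lb, ub, ftol, xtol,
                 gtol, max_nfev, x_scale, loss_function, tr_solver,
                 tr_options.copy(), verbose, callback=callback_wrapped)
    return trf_no_bounds(
        fun, jac, x0, f0, J0, ftol, xtol, gtol, max_nfev, x_scale,
        loss_function, tr_solver, tr_options, verbose, callback=callback)
    J = jac(x)
    self._update_jac()
    ~~~~~~~~~~~~~~~~^^
    self.J = self.jac_wrapped(xp_copy(self.x), f0=self.f)
             ~~~~~~~~~~~~~~~~^^^^^^^^^^^^^^^^^^^^^^^^^^^^
    J, dct = approx_derivative(
             ~~~~~~~~~~~~~~~~~^
        self.fun,
        ^^^^^^^^^
    ...<2 lines>...
  
[... 455 characters left out ...]
    f = np.atleast_1d(self.fun(x, *self.args, **self.kwargs))
                      ~~~~~~~~^^^^^^^^^^^^^^^^^^^^^^^^^^^^^^
    return np.atleast_1d(self.fun(x))
                         ~~~~~~~~^^^
    return self.f(x, *self.args, **self.kwargs)
           ~~~~~~^^^^^^^^^^^^^^^^^^^^^^^^^^^^^^
  File "fit.py", line 19, in res
    r+=list(proj('wrist',o+R@np.array((x[7+i],s*.022,-.03)),P)-uv)
            ~~~~^^^^^^^^^^^^^^^^^^^^^^^^^^^^^^^^^^^^^^^^^^^^^^
  File "h.py", line 15, in proj
    c=cal(n);X=np.asarray(X,float)
  File "h.py", line 4, in cal
    def cal(n): return env.get_calibration(n)
                       ~~~~~~~~~~~~~~~~~~~^^^
ValueError: time passes only in moves, steps and waits
```

View pics/w5.png

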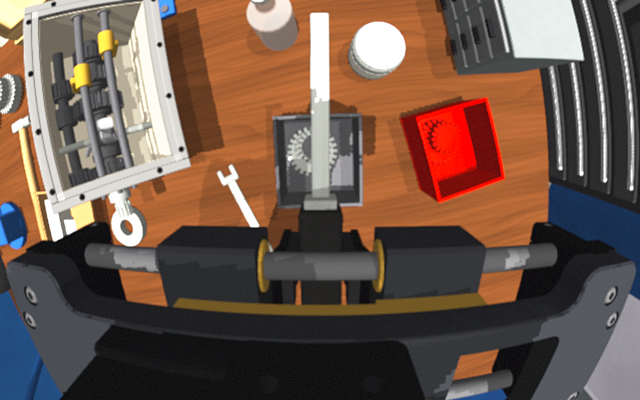

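```bash
sed -i 's/^def cal(n): .*/_c={}\ndef cal(n):\n    if n not in _c: _c[n]=env.get_calibration(n)\n    return _c[n]/' h.py; python3 fit.py
```

```text
4.446320393106914 [ 0.5029 -0.0452  0.2337  0.0386  0.7189  0.0844  0.2614  0.1463  0.0103
  0.1706  0.0103  0.2516  0.0129  0.2531  0.0128]
[ 1.1 -0.8  0.4 -0.1 -0.6  1.2 -1.   0.3  0.4 -0.7  0.2  0.5  0.2  0.3
  0.2 -1.3 -0.3 -0.  -0.5  0.  -0.1 -0.  -0.4  0.  -0.1  0.   0.8 -0.2
 -0.2  0.  -0.1  0.  -0.3 -1.2]
tip [ 0.5840425  -0.02250605  0.21064879] [np.float64(0.0002523827990947624), np.float64(0.0002523827979710426)] case [ 0.08200364 -0.0004427  -0.03020803]
0.2 [334.2410294  261.33162531] [343.15522332 415.26837738]
0.255 [333.75965188 254.66351111] [342.01664062 410.04549661]
0.31 [333.19159026 248.22298496] [340.90758281 404.9772953 ]
0.365 [332.53854696 242.03294588] [339.83119369 400.08236157]
0.42 [331.80254803 236.11473972] [338.79034334 395.37821591]
```

```bash
python3 - <<'E'
from h import *
import fit
d=np.load('P5.npz');P=(d['p'],d['R'])
for nm,t in [('shank end top',(0,-22,134.5)),('handle end top',(0,-36,24.5)),('hook end',(0,73,129.5))]:
    X=P[0]+P[1]@(np.array(t)/1e3); print(nm,proj('wrist',X,P),proj('scene',X),proj('top',X))
for a in (-3,3):
  for nm,t in [('shank end top',(0,-22,134.5)),('hook end',(0,73,129.5))]:
    t=np.array(t)-[0,-24,0]; t=Ro.from_euler('x',a,degrees=True).apply(t)+[0,-24,0]; X=P[0]+P[1]@(t/1e3);print(a,nm,proj('wrist',X,P),proj('scene',X),proj('top',X))
snap('scene','s6');snap('top','t6')
im=cv2.imread('pics/s6.png'); cv2.imwrite('pics/s6a.png',cv2.resize(im[60:210,200:350],None,fx=4,fy=4,interpolation=cv2.INTER_CUBIC))
im=cv2.imread('pics/t6.png'); cv2.imwrite('pics/t6a.png',cv2.resize(im[100:250,330:480],None,fx=4,fy=4,interpolation=cv2.INTER_CUBIC))
x=np.load('case.npy'); o,R=fit.frame(x)
M=np.array([[0,0,1],[-1,0,0],[0,-1,0]]);Rt=R@M
print('euler',Ro.from_matrix(Rt).as_euler('xyz',degrees=True))
for nm,c in [('above',(.115,0,.06)),('in',(.115,0,-.062)),('pulled',(.07,0,-.062))]:
    tip=o+R@np.array(c); tcp=tip-Rt@np.array([0,.073,.1295]); 
    body=tcp+Rt@np.array([0,-.19,0]); print(nm,'hookend',tip,'tcp',tcp,'r',np.hypot(*tcp[:2]),'wrist',body, 'tcp in case',R.T@(tcp-o))
E
```

```text
shank end top [322.63115828   7.62096729] [242.74563853 122.49505342] [418.82243765 149.25445781]
handle end top [322.54797474 209.60063209] [266.56746597 109.12802757] [415.72330379 183.73623302]
hook end [321.86129232  53.61099464] [247.60520127 145.15709023] [411.90614751 160.36649439]
-3 shank end top [322.54835498  12.39186707] [243.10127217 124.24796904] [418.27917526 150.10634204]
-3 hook end [321.82232797  61.08161981] [248.99576782 146.19020848] [411.28279919 162.54770076]
3 shank end top [322.72050931   3.09896491] [242.47251833 120.69524766] [419.35825965 148.51079286]
3 hook end [321.90277466  46.16652908] [246.26937674 144.01672943] [412.53956375 158.24888815]
euler [-90.          41.18709401 -87.78895035]
above hookend [ 0.61929327 -0.08025969  0.27882757] tcp [ 0.49174432 -0.13329203  0.33376469] r 0.5094892014521283 wrist [ 0.49657147 -0.25831768  0.47675171] tcp in case [-1.45000000e-02  1.43807338e-17  1.33000000e-01]
in hookend [6.16193732e-01 1.99319602e-05 1.87014853e-01] tcp [ 0.48864479 -0.05301241  0.24195197] r 0.49151199718290334 wrist [ 0.49347193 -0.17803805  0.38493899] tcp in case [-1.45000000e-02 -8.08028096e-18  1.10000000e-02]
pulled hookend [ 0.57122723 -0.00171619  0.18701485] tcp [ 0.44367829 -0.05474854  0.24195197] r 0.4470434281296151 wrist [ 0.44850544 -0.17977418  0.38493899] tcp in case [-5.95000000e-02 -6.34555749e-18  1.10000000e-02]
```

View pics/s6a.png

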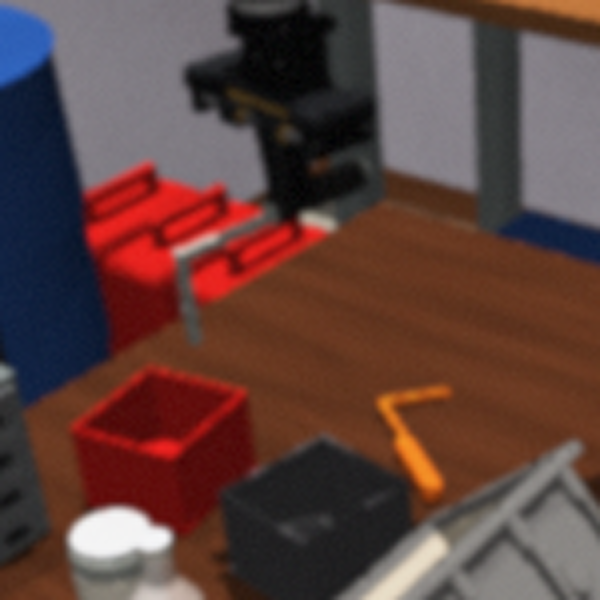

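View pics/t6a.png

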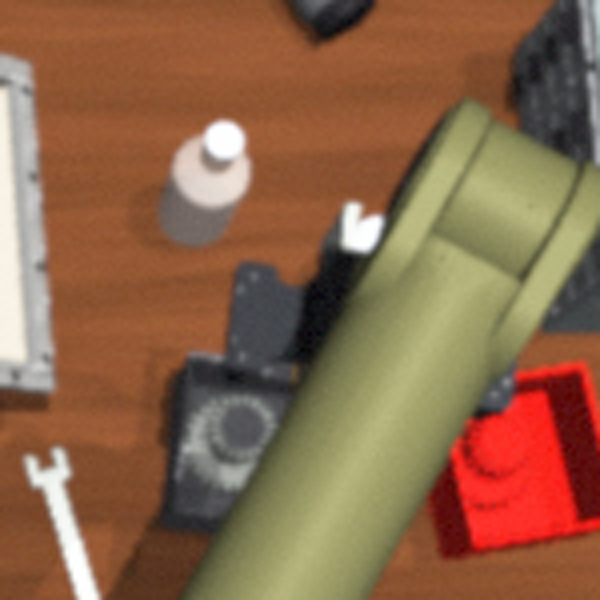

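```bash
cat > plan.py <<'E'
from h import *
import fit
M=np.array([[0,0,1],[-1,0,0],[0,-1,0]])
HK=np.array([-.002,.073,.1275])
x=np.load('case.npy'); o,R=fit.frame(x); Rt=R@M
def st(p,Rc,hk=HK):
    h=R.T@(p+Rc@hk-o); return h
def shift(c,p,Rc,hk=HK):  # hook end to case coords c, after rotating to Rt about TCP
    return 1000*Rt.T@(o+R@np.array(c)-Rt@hk-p)
E
python3 - <<'E'
from plan import *
p,Rc=pose()
print('rot',Ro.from_matrix(Rc.T@Rt).as_rotvec(degrees=True))
print('shift above',shift((.115,0,.05),p,Rt).round(1), 'then in',shift((.115,0,-.057),p,Rt).round(1))
E
```

```text
rot [ -4.31278107 -11.98027982  40.91427131]
shift above [-88.4 183.1  61. ] then in [-88.4 290.1  61. ]
```

{"name": "carry_out", "arguments": {
  "targets": [
    [[0,0,0],[-0.54,-1.5,5.11]],
    [[0,0,0],[-0.54,-1.5,5.11]],
    [[0,0,0],[-0.54,-1.5,5.11]],
    [[0,0,0],[-0.54,-1.5,5.11]],
    [[0,0,0],[-0.54,-1.5,5.11]],
    [[0,0,0],[-0.54,-1.5,5.11]],
    [[0,0,0],[-0.54,-1.5,5.11]],
    [[0,0,0],[-0.54,-1.5,5.11]],
    [[0,0,0],[0,0,0]],
    [[0,0,0],[0,0,0]]
  ]
}}

```text
time_s: 11.65
tool_pos: [0.4459, -0.3103, 0.3811]
tool_rot: [-93.3, 35.3, -91.1]
force: [-0.5, -0.2, -3.7]
grip_width: 0.0233
```

{"name": "carry_out", "arguments": {
  "targets": [
    [[-10,15,6],[0,0,0]],
    [[-14,25,9],[0,0,0]],
    [[-16,30,11],[0,0,0]],
    [[-16,30,11],[0,0,0]],
    [[-14,30,10],[0,0,0]],
    [[-10,20,8],[0,0,0]],
    [[-8,10,6],[0,0,0]],
    [[0,0,0],[0,0,0]],
    [[0,0,0],[0,0,0]]
  ]
}}

```text
time_s: 12.55
tool_pos: [0.5012, -0.1459, 0.3002]
tool_rot: [-93.2, 35.0, -91.0]
force: [-0.8, -0.4, -4.4]
grip_width: 0.023
```

```bash
python3 - <<'E'
from plan import *
p,Rc=pose(); print(p,env.get_obs()['grip_width'],env.get_obs()['force'],env.get_obs()['qpos'])
print('rot',Ro.from_matrix(Rc.T@Rt).as_rotvec(degrees=True)); print('hook case',st(p,Rc), shift((.115,0,.05),p,Rt))
P,im=snap('wrist','w7')
np.savez('P7.npz',p=P[0],R=P[1])
E
```

```text
[ 0.50118658 -0.14593149  0.30015084] 0.023004150481410534 [-0.79697023 -0.4032893  -4.37733851] [ 70.6605393   23.43367211 -50.18299167  80.365601   -13.91474012
  99.68257956 -70.09177596]
rot [ 1.18039404 -2.73306686  6.07314055]
hook case [ 0.1201839  -0.0438187   0.04117441] [-29.91444484  -6.73951702  -6.94759157]
```

View pics/w7.png

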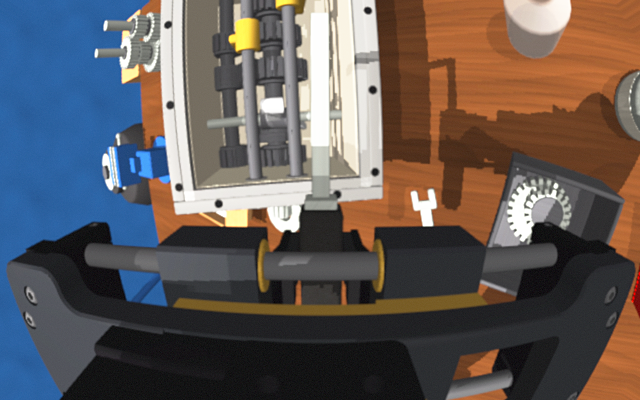

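{"name": "carry_out", "arguments": {
  "targets": [
    [[0,-3,0],[0.4,-0.9,2.03]],
    [[0,-3,0],[0.4,-0.9,2.03]],
    [[0,-1,0],[0.4,-0.9,2.03]],
    [[-10,0,-2],[0,0,0]],
    [[-10,0,-3],[0,0,0]],
    [[-10,0,-2],[0,0,0]],
    [[0,0,0],[0,0,0]],
    [[0,0,0],[0,0,0]]
  ]
}}

```text
time_s: 13.4
tool_pos: [0.4936, -0.1255, 0.3255]
tool_rot: [-90.0, 41.3, -87.6]
force: [0.2, 0.1, -3.7]
grip_width: 0.0229
```

```bash
python3 - <<'E'
from plan import *
p,Rc=pose(); print(p,env.get_obs()['grip_width'],env.get_obs()['force'])
print('rot',Ro.from_matrix(Rc.T@Rt).as_rotvec(degrees=True)); print('hook case',st(p,Rc), shift((.115,0,.05),p,Rt))
P,im=snap('wrist','w8')
np.savez('P8.npz',p=P[0],R=P[1])
im=cv2.imread('pics/w8.png')
def cp(c): return proj('wrist',o+R@np.array(c),P)
for s in (1,-1):
    for a,b in [((.01,s*.015,-.03),(.2,s*.015,-.03)),((.01,s*.029,-.03),(.2,s*.029,-.03))]:
        cv2.line(im,tuple(int(v) for v in cp(a)),tuple(int(v) for v in cp(b)),(0,0,255),1)
pts=np.array([cp(c) for c in [(-.019,.109,0),(-.019,-.109,0)]]).astype(int); cv2.line(im,pts[0],pts[1],(0,255,0),1)
pts=np.array([cp(c) for c in [(.005,.085,0),(.005,-.085,0)]]).astype(int); cv2.line(im,pts[0],pts[1],(0,255,0),1)
hk=P[0]+P[1]@HK; sh=P[0]+P[1]@np.array([-.002,-.022,.1325])
for X in (hk,sh): cv2.circle(im,tuple(int(v) for v in proj('wrist',X,P)),3,(255,0,0),-1)
cv2.imwrite('pics/w8a.png',cv2.resize(im[0:250,130:430],None,fx=2.4,fy=2.4,interpolation=cv2.INTER_CUBIC))
for q in (.25,.3,.35,.42): print(q,cp((.07+.049*np.sin(q),0,-.09+.049*np.cos(q))),cp((.07+.058*np.sin(q),0,-.09+.058*np.cos(q))))
E
```

```text
[ 0.49363762 -0.12554044  0.32545497] 0.02291210298680549 [ 0.16952866  0.10433935 -3.6622159 ]
rot [ 0.07387175  0.11377828 -0.09292914]
hook case [0.11509239 0.00267376 0.04853296] [ 2.30213413 -1.30626438 -0.1909521 ]
0.25 [321.1188233  101.74157751] [321.12586909  99.1675879 ]
0.3 [321.12324569  99.73669094] [321.13119232  96.7449214 ]
0.35 [321.12752963  97.78171644] [321.13633609  94.38681786]
0.42 [321.13326954  95.14082135] [321.143205    91.20936425]
```

View pics/w8a.png

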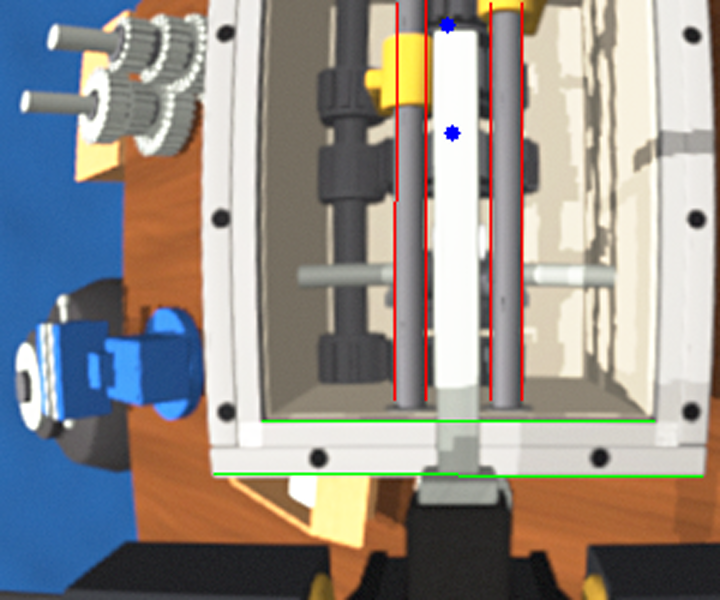

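{"name": "carry_out", "arguments": {
  "targets": [
    [[0,10,4],[0,0,0]],
    [[0,15,0],[0,0,0]],
    [[0,15,0],[0,0,0]],
    [[0,15,0],[0,0,0]],
    [[0,10,0],[0,0,0]],
    [[0,0,0],[0,0,0]]
  ]
}}

```text
time_s: 14.05
tool_pos: [0.4951, -0.0816, 0.2751]
tool_rot: [-90.2, 41.5, -87.7]
force: [-0.1, -0.6, -3.5]
grip_width: 0.0231
```

```bash
cat > chk.py <<'E'
from plan import *
import sys
p,Rc=pose(); ob=env.get_obs(); f=R.T@np.array(ob['force']); print(p,ob['grip_width'],'force case',f.round(1),'tau',np.round(ob['wrist_torque'],2),ob['time_s'])
print('rot',Ro.from_matrix(Rc.T@Rt).as_rotvec(degrees=True).round(2)); print('hook case',st(p,Rc,np.array([0.0005,.073,.1255])).round(4),'tcp case',(R.T@(p-o)).round(4))
n=sys.argv[1]; P,im=snap('wrist',n)
im=cv2.imread(f'pics/{n}.png'); cv2.imwrite(f'pics/{n}a.png',cv2.resize(im[0:250,130:430],None,fx=2.4,fy=2.4,interpolation=cv2.INTER_CUBIC))
E
python3 chk.py w9
```

```text
[ 0.49510312 -0.08160547  0.27513072] 0.02305947870642251 force case [-0.1 -2.8 -2.3] tau [-1.35  0.03 -0.02] 14.05
rot [ 0.22  0.05 -0.28]
hook case [ 1.161e-01  1.000e-04 -1.850e-02] tcp case [-0.0091  0.0002  0.0549]
```

View pics/w9a.png

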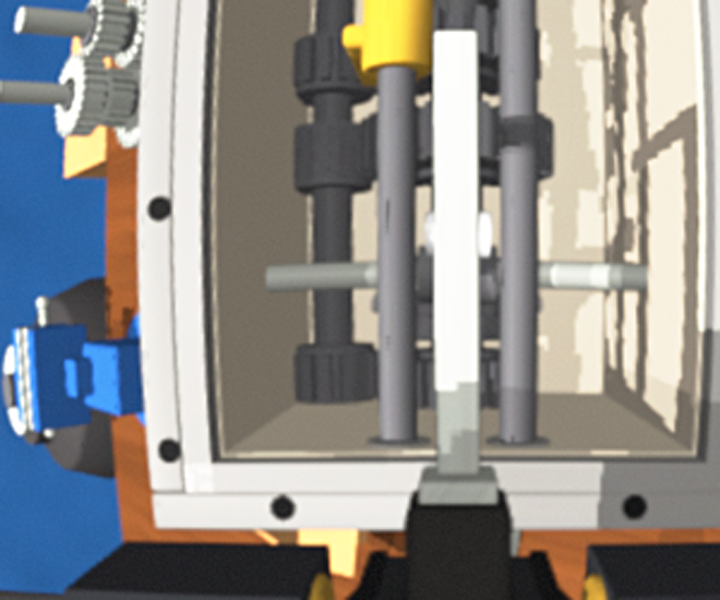

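{"name": "carry_out", "arguments": {
  "targets": [
    [[0,10,0],[0,0,0]],
    [[0,12,0],[0,0,0]],
    [[0,10,0],[0,0,0]],
    [[0,7,0],[0,0,0]],
    [[0,0,0],[0,0,0]],
    [[0,0,0],[0,0,0]],
    [[0,0,0],[0,0,0]]
  ]
}}

```text
time_s: 14.8
tool_pos: [0.4951, -0.0578, 0.2472]
tool_rot: [-90.0, 41.4, -87.7]
force: [-0.3, 0.2, -3.1]
grip_width: 0.0229
```

```bash
python3 chk.py w10
```

```text
[ 0.49512079 -0.05779155  0.24721991] 0.022888130025961205 force case [-0.3 -1.9 -2.5] tau [-1.38  0.04 -0.05] 14.8
rot [ 0.01  0.03 -0.19]
hook case [ 0.1173 -0.0005 -0.0547] tcp case [-0.0082 -0.0003  0.0183]
```

View pics/w10a.png

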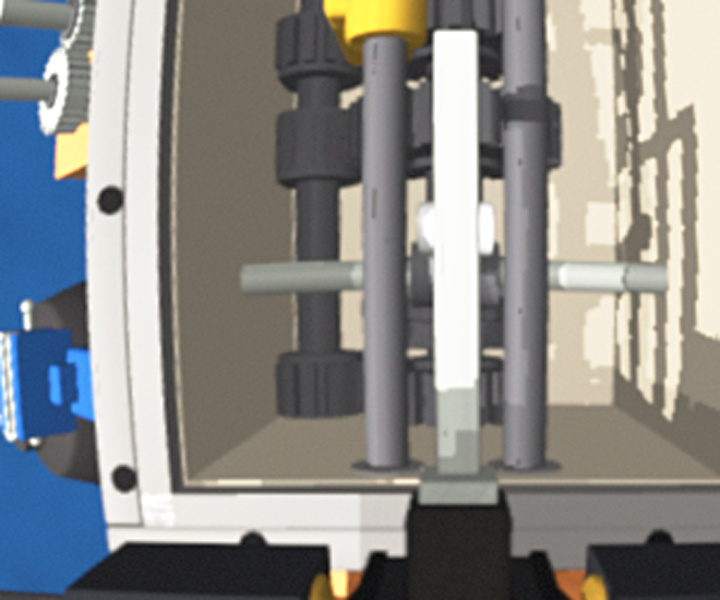

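{"name": "carry_out", "arguments": {
  "targets": [
    [[0,3,0],[0,0,0]],
    [[0,0,-4],[0,0,0]],
    [[0,0,-6],[0,0,0]],
    [[0,0,-6],[0,0,0]],
    [[0,0,-6],[0,0,0]],
    [[0,0,-6],[0,0,0]],
    [[0,0,-4],[0,0,0]],
    [[0,0,0],[0,0,0]]
  ]
}}

```text
time_s: 15.65
tool_pos: [0.4628, -0.057, 0.2449]
tool_rot: [-90.0, 41.4, -87.8]
force: [2.1, -0.1, -3.7]
grip_width: 0.023
```

```bash
python3 chk.py w11
```

```text
[ 0.46275519 -0.056977    0.24491636] 0.023040677075147013 force case [ 2.1 -2.6 -2.7] tau [-1.28 -0.55 -0.42] 15.65
rot [-0.01  0.01 -0.17]
hook case [ 0.085  -0.0005 -0.0578] tcp case [-0.0405 -0.0003  0.0152]
```

View pics/w11a.png

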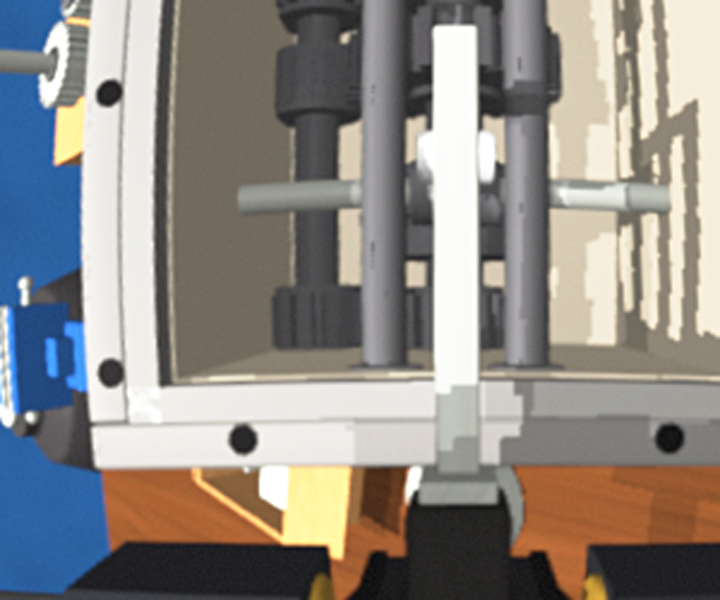

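{"name": "carry_out", "arguments": {
  "targets": [
    [[0,0,-5],[0,0,0]],
    [[0,0,-5],[0,0,0]],
    [[0,0,-4],[0,0,0]],
    [[0,0,-3],[0,0,0]],
    [[0,0,-2],[0,0,0]],
    [[0,0,0],[0,0,0]]
  ]
}}

```text
time_s: 16.3
tool_pos: [0.4442, -0.0573, 0.2448]
tool_rot: [-89.9, 41.4, -87.7]
force: [5.5, 0.8, -4.8]
grip_width: 0.0228
```

```bash
python3 chk.py w12
```

```text
[ 0.44418077 -0.05730942  0.24483042] 0.02279868816612237 force case [ 5.5 -2.7 -4. ] tau [-1.34 -1.12 -1.07] 16.3
rot [-0.03  0.04 -0.2 ]
hook case [ 0.0664 -0.0002 -0.0581] tcp case [-0.0591 -0.      0.0149]
```

View pics/w12a.png

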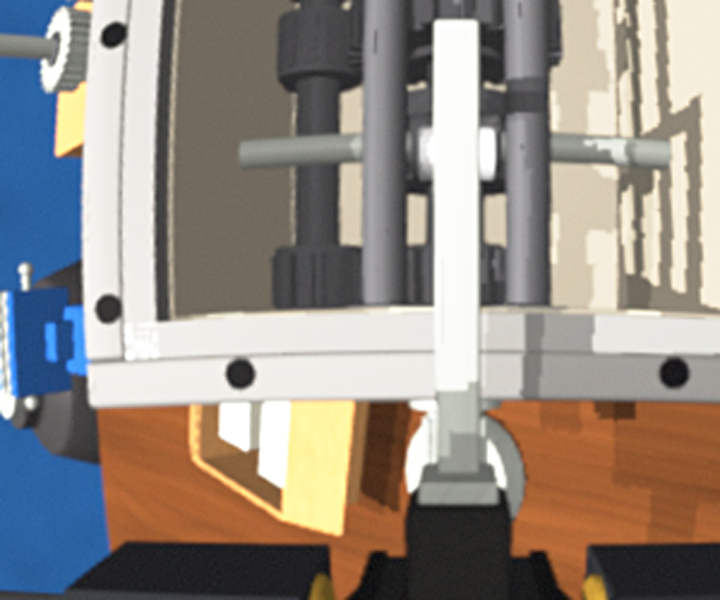

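{"name": "carry_out", "arguments": {
  "targets": [
    [[0,0,-4],[0,0,0]],
    [[0,0,-4],[0,0,0]],
    [[0,0,-4],[0,0,0]],
    [[0,0,-3],[0,0,0]],
    [[0,0,0],[0,0,0]]
  ],
  "squeeze": 60
}}

```text
time_s: 16.85
tool_pos: [0.4316, -0.0576, 0.2454]
tool_rot: [-89.6, 41.4, -87.6]
force: [10.3, 2.9, -6.2]
grip_width: 0.0235
```

```bash
cat >> chk.py <<'E'
P=(p,Rc)
for q in np.arange(.1,-.45,-.1): print(round(q,2),[((proj('wrist',o+R@np.array([.07+l*np.sin(q),0,-.09+l*np.cos(q)]),P)-[130,0])*2.4).round(0) for l in (.049,.058)])
E
python3 chk.py w13
```

```text
[ 0.43160937 -0.05756143  0.24535389] 0.023468255933456122 force case [10.4 -2.2 -6.3] tau [-1.32 -2.27 -2.08] 16.85
rot [-0.33  0.13 -0.18]
hook case [ 0.0542  0.0005 -0.0572] tcp case [-0.0717  0.0005  0.0151]
0.1 [array([460.,  71.]), array([460.,  61.])]
0.0 [array([460.,  85.]), array([460.,  77.])]
-0.1 [array([460.,  98.]), array([460.,  94.])]
-0.2 [array([460., 113.]), array([460., 111.])]
-0.3 [array([460., 127.]), array([460., 128.])]
-0.4 [array([460., 141.]), array([460., 146.])]
```

View pics/w13a.png

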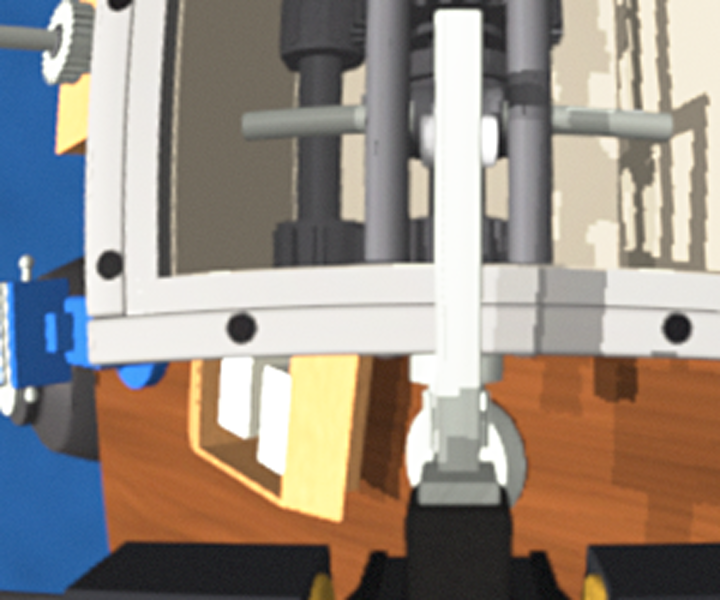

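{"name": "carry_out", "arguments": {
  "targets": [
    [[0,0,-2],[0,0,0]],
    [[0,0,-2],[0,0,0]],
    [[0,0,-1],[0,0,0]],
    [[0,0,0],[0,0,0]],
    [[0,0,0],[0,0,0]]
  ]
}}

```text
time_s: 17.4
tool_pos: [0.4307, -0.0569, 0.2455]
tool_rot: [-89.0, 41.3, -87.4]
force: [23.1, 7.2, -12.8]
grip_width: 0.023
```

```bash
python3 chk.py w14
```

```text
[ 0.43067373 -0.05687257  0.24550996] 0.023004133646842166 force case [ 23.3  -3.7 -13.8] tau [-1.52 -4.23 -3.92] 17.4
rot [-0.75  0.3  -0.13]
hook case [ 0.0539  0.0014 -0.0566] tcp case [-0.0726  0.0011  0.0147]
0.1 [array([463.,  71.]), array([463.,  60.])]
0.0 [array([463.,  84.]), array([463.,  76.])]
-0.1 [array([463.,  98.]), array([463.,  93.])]
-0.2 [array([463., 112.]), array([463., 110.])]
-0.3 [array([463., 126.]), array([463., 127.])]
-0.4 [array([463., 140.]), array([463., 145.])]
```

View pics/w14a.png

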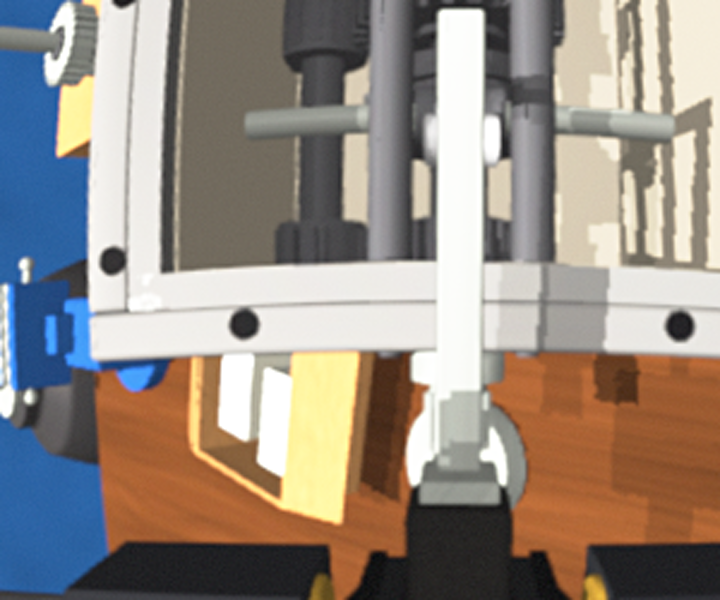

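{"name": "carry_out", "arguments": {
  "targets": [
    [[0,0,3],[0,0,0]],
    [[0,0,5],[0,0,0]],
    [[0,0,6],[0,0,0]],
    [[0,0,6],[0,0,0]],
    [[0,0,2],[0,0,0]],
    [[0,0,0],[0,0,0]]
  ]
}}

```text
time_s: 18.05
tool_pos: [0.4451, -0.0568, 0.2444]
tool_rot: [-90.1, 41.5, -87.7]
force: [-0.1, -0.1, -4.5]
grip_width: 0.0228
```

```bash
python3 chk.py w15
```

```text
[ 0.44510684 -0.05683946  0.24444953] 0.022777251040933467 force case [-0.1 -3.  -3.3] tau [-1.35  0.05 -0.01] 18.05
rot [ 0.19  0.05 -0.27]
hook case [ 0.0671 -0.     -0.0591] tcp case [-0.0582  0.      0.0143]
0.1 [array([458., 106.]), array([458.,  96.])]
0.0 [array([458., 120.]), array([458., 113.])]
-0.1 [array([458., 134.]), array([458., 131.])]
-0.2 [array([458., 149.]), array([458., 148.])]
-0.3 [array([458., 163.]), array([458., 166.])]
-0.4 [array([458., 177.]), array([458., 184.])]
```

View pics/w15a.png

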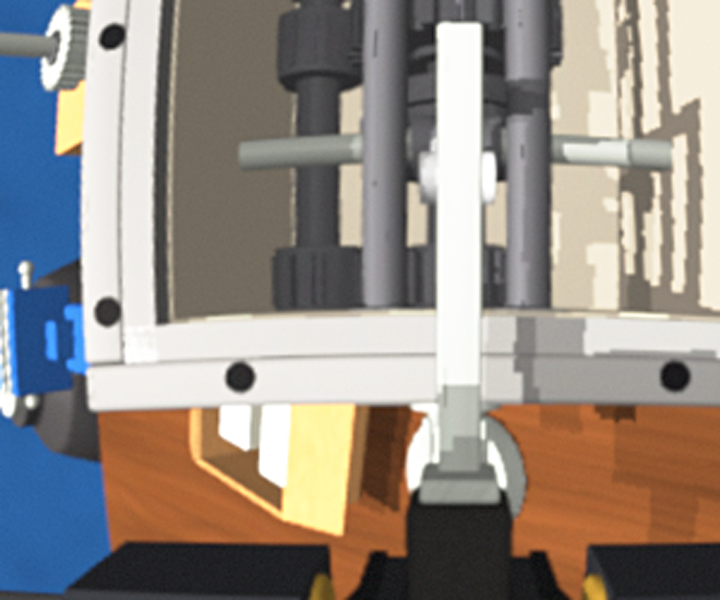

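{"name": "carry_out", "arguments": {
  "targets": [
    [[0,-8,3],[0,0,0]],
    [[0,-15,3],[0,0,0]],
    [[0,-20,3],[0,0,0]],
    [[0,-25,0],[0,0,0]],
    [[0,-30,0],[0,0,0]],
    [[0,-35,0],[0,0,0]],
    [[20,-35,0],[0,0,0]],
    [[30,-30,0],[0,0,0]],
    [[25,-10,0],[0,0,0]],
    [[0,0,0],[0,0,0]],
    [[0,0,0],[0,0,0]]
  ]
}}

```text
time_s: 19.2
tool_pos: [0.4623, -0.2514, 0.3508]
tool_rot: [-90.1, 41.5, -87.8]
force: [0.6, 0.5, -4.8]
grip_width: 0.023
```

```bash
python3 chk.py w16
```

```text
[ 0.46230989 -0.25135223  0.3507863 ] 0.022976731128755264 force case [ 0.6 -2.8 -3.9] tau [-1.31  0.01  0.01] 19.2
rot [ 0.03 -0.04 -0.34]
hook case [ 0.077  -0.0769  0.1497] tcp case [-0.0485 -0.0767  0.2227]
0.1 [array([333., 212.]), array([331., 209.])]
0.0 [array([333., 220.]), array([330., 219.])]
-0.1 [array([333., 228.]), array([331., 228.])]
-0.2 [array([333., 236.]), array([331., 238.])]
-0.3 [array([334., 244.]), array([331., 247.])]
-0.4 [array([334., 251.]), array([332., 256.])]
```

View pics/w16a.png

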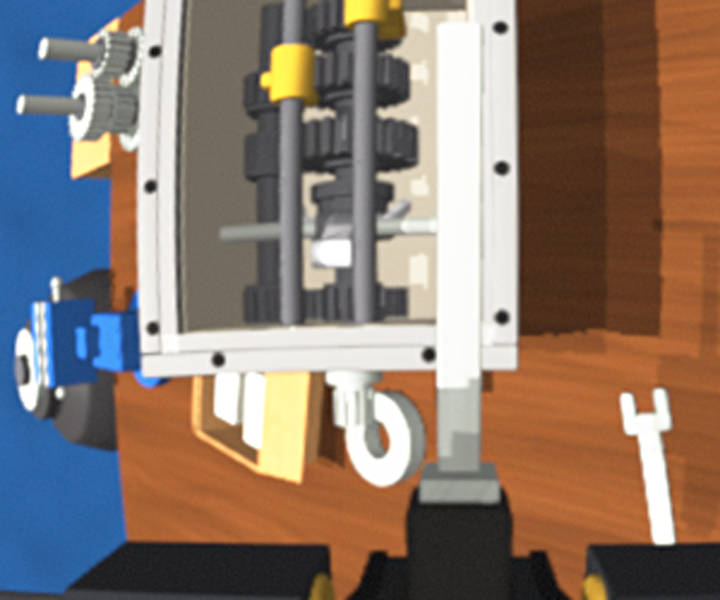

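```bash
cat > tgt.py <<'E'
from h import *
R0=Ro.from_euler('xyz',[-90,0,-100.2],degrees=True).as_matrix(); p0=np.array([.4407,-.318,.098])
G=p0+R0@np.array([0,-.019,0]); Rn=R0@Ro.from_euler('x',-2,degrees=True).as_matrix()
def go(z=0):
    p,Rc=pose(); g=G+np.array([0,0,z]); tn=g-Rn@np.array([0,-.019,0])
    print(p,'rot',Ro.from_matrix(Rc.T@Rn).as_rotvec(degrees=True).round(2),'shift in final axes',(1000*Rn.T@(tn-p)).round(1), env.get_obs()['force'],env.get_obs()['grip_width'],env.get_obs()['time_s'])
E
python3 -c "
from tgt import *
go(.1)"
```

```text
[ 0.4625256  -0.25011544  0.35139093] rot [  2.63  12.67 -41.1 ] shift in final axes [ 70.7 153.6  -4.8] [ 0.15624096  0.48834453 -3.54731667] 0.02303972466119729 19.25
```

{"name": "carry_out", "arguments": {
  "targets": [
    [[0,0,0],[0.26,1.27,-4.11]],
    [[0,0,0],[0.26,1.27,-4.11]],
    [[0,0,0],[0.26,1.27,-4.11]],
    [[0,0,0],[0.26,1.27,-4.11]],
    [[0,0,0],[0.26,1.27,-4.11]],
    [[0,0,0],[0.26,1.27,-4.11]],
    [[0,0,0],[0.26,1.27,-4.11]],
    [[0,0,0],[0.26,1.27,-4.11]],
    [[0,0,0],[0.26,1.27,-4.11]],
    [[0,0,0],[0.26,1.27,-4.11]],
    [[0,0,0],[0,0,0]]
  ]
}}

```text
time_s: 20.35
tool_pos: [0.4636, -0.2443, 0.3525]
tool_rot: [-92.0, -0.1, -99.7]
force: [0.2, 1.4, -3.6]
grip_width: 0.023
```

```bash
python3 -c "
from tgt import *
go(.1)"
```

```text
[ 0.463618   -0.24425478  0.35251952] rot [-0.01  0.45  0.14] shift in final axes [ 76.6 154.8  -4.8] [ 0.24592093  1.42036064 -3.57258785] 0.022950092487649433 20.35
```

{"name": "carry_out", "arguments": {
  "targets": [
    [[15,0,-1],[0,0.4,0]],
    [[25,5,-2],[0,0,0]],
    [[25,20,-2],[0,0,0]],
    [[11,30,0],[0,0,0]],
    [[0,40,0],[0,0,0]],
    [[0,30,0],[0,0,0]],
    [[0,20,0],[0,0,0]],
    [[0,10,0],[0,0,0]],
    [[0,0,0],[0,0,0]],
    [[0,0,0],[0,0,0]]
  ]
}}

```text
time_s: 21.35
tool_pos: [0.4385, -0.3244, 0.1974]
tool_rot: [-92.0, -0.1, -100.7]
force: [-0.5, -0.6, -3.6]
grip_width: 0.0232
```

```bash
python3 - <<'E'
from tgt import *
go(0)
P,im=snap('wrist','w17'); snap('scene','s17')
X=P[0]+P[1]@np.array([0,-.022,.1305]); print(proj('wrist',X,P))
im=cv2.imread('pics/s17.png'); cv2.imwrite('pics/s17a.png',cv2.resize(im[130:230,220:340],None,fx=5,fy=5,interpolation=cv2.INTER_CUBIC))
E
```

```text
[ 0.43851733 -0.32443587  0.19740826] rot [-0.03 -0.5   0.07] shift in final axes [-6.7 99.3  3.8] [-0.49110447 -0.57094542 -3.60255281] 0.023177806155074653 21.35
[322.63194922  14.09201702]
```

View pics/w17.png

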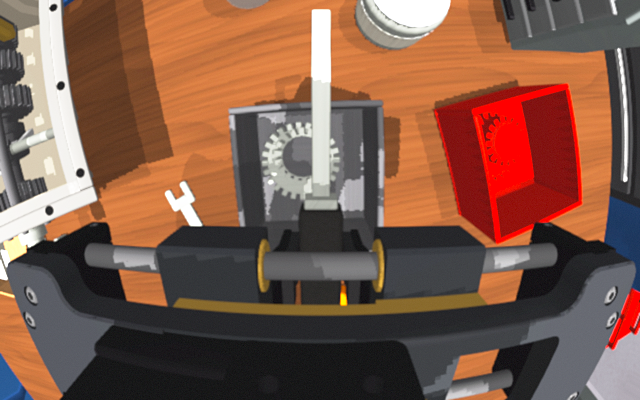

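View pics/s17a.png

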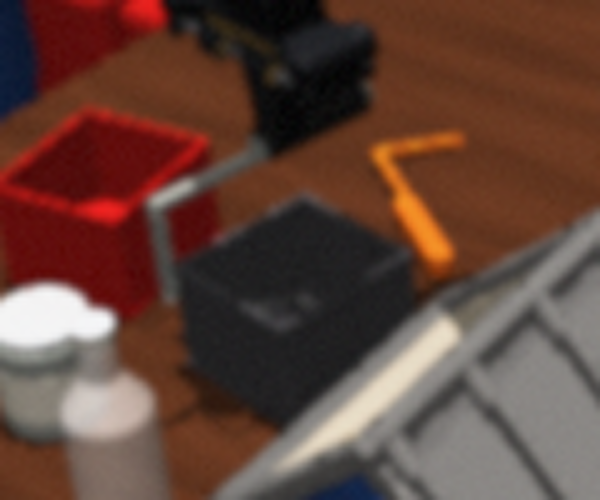

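{"name": "carry_out", "arguments": {
  "targets": [
    [[-4,0,2],[0,-0.4,0]],
    [[-3,15,2],[0,0,0]],
    [[0,25,0],[0,0,0]],
    [[0,25,0],[0,0,0]],
    [[0,15,0],[0,0,0]],
    [[0,8,0],[0,0,0]],
    [[0,4,0],[0,0,0]],
    [[0,0,0],[0,0,0]],
    [[0,0,0],[0,0,0]]
  ]
}}

```text
time_s: 22.35
tool_pos: [0.441, -0.3175, 0.1054]
tool_rot: [-91.9, -0.1, -100.2]
force: [0.2, 0.1, -3.0]
grip_width: 0.0227
```

```bash
python3 - <<'E'
from tgt import *
go(0)
P,im=snap('wrist','w18'); snap('scene','s18')
im=cv2.imread('pics/s18.png'); cv2.imwrite('pics/s18a.png',cv2.resize(im[130:230,220:340],None,fx=5,fy=5,interpolation=cv2.INTER_CUBIC))
E
```

```text
[ 0.44095583 -0.31747768  0.10541018] rot [-0.06 -0.05  0.14] shift in final axes [ 0.6  7.4 -0.6] [ 0.16432217  0.08107481 -3.04998836] 0.022708965159052782 22.35
```

View pics/s18a.png

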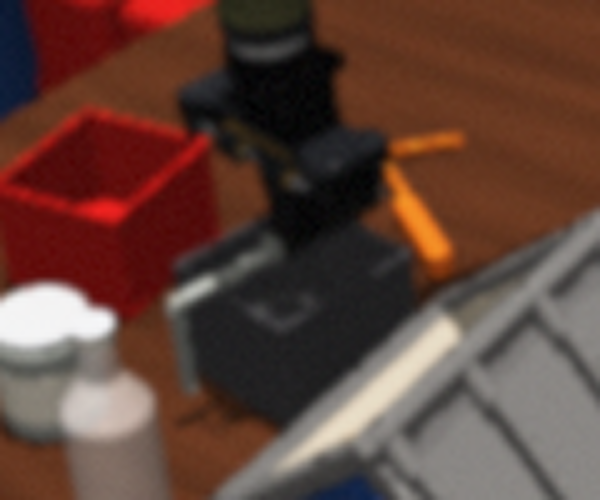

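Slow final lowering.

{"name": "carry_out", "arguments": {
  "targets": [
    [[0,1.5,0],[0,0,0]],
    [[0,1.5,0],[0,0,0]],
    [[0,1.5,0],[0,0,0]],
    [[0,1,0],[0,0,0]],
    [[0,0,0],[0,0,0]],
    [[0,0,0],[0,0,0]]
  ]
}}

```text
time_s: 23.05
tool_pos: [0.44, -0.3171, 0.099]
tool_rot: [-92.0, -0.1, -100.2]
force: [-0.7, 0.6, -3.5]
grip_width: 0.0231
```

{"name": "carry_out", "arguments": {
  "targets": [
    [[0,0.8,0],[0,0,0]],
    [[0,0.7,0],[0,0,0]],
    [[0,0,0],[0,0,0]],
    [[0,0,0],[0,0,0]]
  ]
}}

```text
time_s: 23.45
tool_pos: [0.44, -0.3171, 0.0981]
tool_rot: [-92.0, -0.1, -100.2]
force: [-3.3, 2.3, 4.1]
grip_width: 0.0233
```

{"name": "carry_out", "arguments": {
  "targets": [
    [[0,0.5,0],[0,0,0]],
    [[0,0,0],[0,0,0]],
    [[0,0,0],[0,0,0]]
  ],
  "squeeze": 5
}}

```text
time_s: 23.75
tool_pos: [0.4402, -0.3172, 0.0978]
tool_rot: [-92.0, -0.1, -100.2]
force: [-2.7, 1.1, 6.7]
grip_width: 0.024
```

{"name": "carry_out", "arguments": {
  "targets": [
    [[0,0,0],[0,0,0]],
    [[0,0,0],[0,0,0]],
    [[0,0,0],[0,0,0]],
    [[0,0,0],[0,0,0]],
    [[0,0,0],[0,0,0]]
  ],
  "jaw": 0.55
}}

```text
time_s: 24.25
tool_pos: [0.44, -0.317, 0.0969]
tool_rot: [-92.0, -0.1, -100.2]
force: [-0.2, 0.4, 0.0]
grip_width: 0.0465
```

```bash
python3 - <<'E'
from tgt import *
go(0)
P,im=snap('wrist','w19'); snap('scene','s19')
E
```

```text
[ 0.43998069 -0.31703991  0.09688456] rot [ 0.02 -0.05  0.09] shift in final axes [ 0.8 -1.1  0.2] [-0.18189497  0.35997582  0.04662347] 0.04651608846059686 24.25
```

View pics/w19.png

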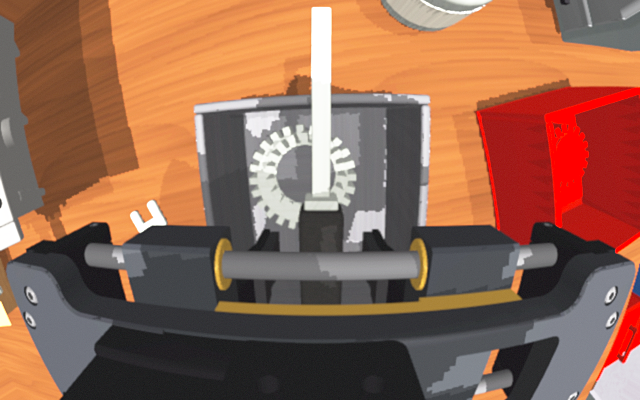

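Released; the force is zero and the bar lies on the tote. Withdraw upwards.

{"name": "carry_out", "arguments": {
  "targets": [
    [[0,-10,0],[0,0,0]],
    [[0,-20,0],[0,0,0]],
    [[0,-30,0],[0,0,0]],
    [[0,-40,0],[0,0,0]],
    [[0,-40,0],[0,0,0]],
    [[0,-40,0],[0,0,0]],
    [[0,-40,0],[0,0,0]],
    [[0,-40,0],[0,0,0]],
    [[0,-30,0],[0,0,0]],
    [[0,-10,0],[0,0,0]],
    [[0,0,0],[0,0,0]],
    [[0,0,0],[0,0,0]]
  ]
}}

```text
time_s: 25.55
tool_pos: [0.4501, -0.3182, 0.3956]
tool_rot: [-92.1, -0.1, -100.2]
force: [0.9, -0.5, -0.2]
grip_width: 0.0478
```

```bash
python3 - <<'E'
from plan import *
P,im=snap('wrist','w20'); snap('scene','s20'); print(P[0],env.get_obs()['grip_width'])
for q in (0,-.2,-.3,-.36,-.42): print(q,proj('wrist',o+R@np.array([.07+.055*np.sin(q),0,-.09+.055*np.cos(q)]),P)*3)
im=cv2.imread('pics/w20.png'); cv2.imwrite('pics/w20a.png',cv2.resize(im[0:200,0:200],None,fx=3,fy=3,interpolation=cv2.INTER_CUBIC)); cv2.imwrite('pics/w20b.png',cv2.resize(im[70:240,250:400],None,fx=3.4,fy=3.4,interpolation=cv2.INTER_CUBIC))
im=cv2.imread('pics/s20.png'); cv2.imwrite('pics/s20a.png',cv2.resize(im[110:260,200:380],None,fx=4,fy=4,interpolation=cv2.INTER_CUBIC))
E
```

```text
[ 0.45008429 -0.31819869  0.39558441] 0.047898071053369545
0 [306.25605037 402.37091701]
-0.2 [311.48024994 424.01829405]
-0.3 [314.09042111 434.71229118]
-0.36 [315.63442723 441.00403605]
-0.42 [317.15181586 447.16578796]
```

View pics/w20a.png

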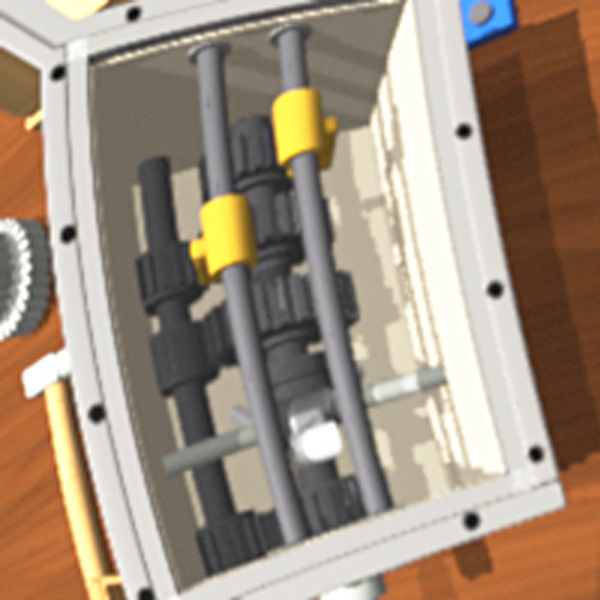

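View pics/w20b.png

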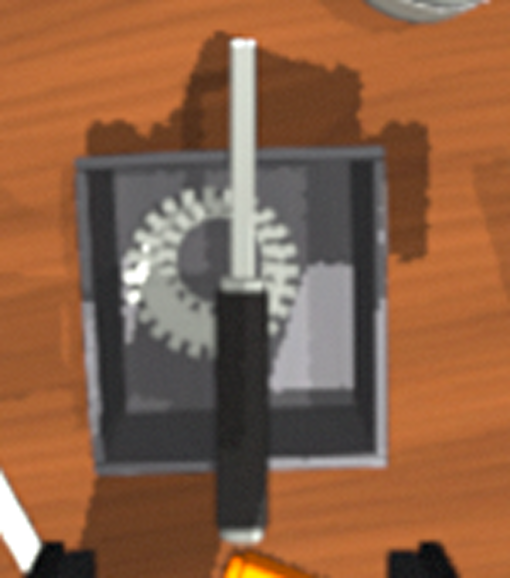

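View pics/s20a.png

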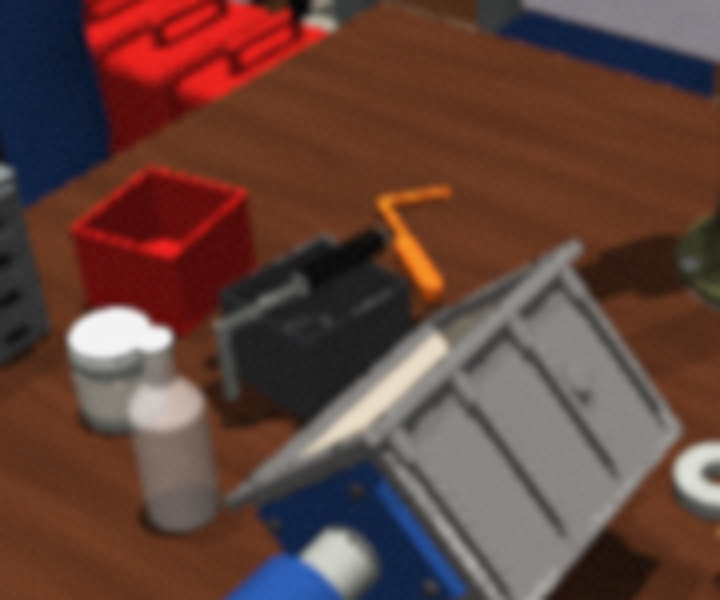

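```bash
python3 -c "
from cell import env
print(env.get_obs()['force'],env.get_obs()['joint_velocities'].round(2)); print(env.sign_off())"
```

```text
[-0.03830985  0.63206367 -0.23948989] [-0.09  0.04 -0.06 -0.16 -0.04  0.11  0.03]
the job is handed in; nothing more can be done
None
```

I pulled the selector lever to its near stop with the hooked bar, laid the bar back across the tote and handed the job in after about 26 s. No verdict was reported.

- **First grasp:** it failed. The gripper came up empty and the bar stayed where it was. Gripping 6 mm lower held.
- **Pull:** the pull ended against a hard stop: the force rose from about 6 to 23 N and the tool stopped moving. The bar tilted about 2° in the grip, and I corrected that before laying it down. The gripper did not come near the lever.
- **Lever check:** pictures taken while backing off and withdrawing the hook gave an angle of about -0.40 to -0.41 rad. The last, more distant one is coarser and fits -0.36 to -0.40 rad, so it does not by itself confirm the -0.36 limit.
- **Bar check:** it lies across both tote rims with the hook hanging outside the far rim, close to where it started. The gripper is open and about 0.3 m above it, with no contact force.
- **Bystanders:** none looked disturbed in the last pictures, but I did not measure their positions and the hammer and spanner show only in part.

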